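# Hang the rinsed tube on the drying peg and draw out the sprung guard rod

## Task

Hang the rinsed white sample tube upside down on the blue drying peg: lower it right down, do not drop it, and let go of it. Then, by its black upright grip, pull the stand's sprung guard rod out alongside the tube until its yellow pointer is level with the red rider on the scale, and keep holding it there against its spring: the program finishes while still holding the rod at the mark (a colleague then pins it). Do not shift the red rider, the blue bottle, beaker, screwdriver or spanner.

Things in the scene. Friction and masses are not known exactly. Their poses are not given: they have to be found in the camera images.
- tube_center (a point): Mid-point, on the axis, of the loose white sample tube: 36 mm outside diameter, 100 mm long, 60 g, wall 3 mm; one end closed (5 mm thick, blue band), the other open. x points along it from closed end to mouth. It starts lying level in the cradle, axis 60 mm above the bench, mouth away from the robot. Gripped with the tool sloping 45 deg (out and down) along its axis, half a turn about the tool's line puts the mouth down.
- cradle: Fixed light-wood cradle under the tube; origin on the bench below the tube's centre, x along the tube. Foot 110 x 70 mm, 12 mm high. Two saddles 54 mm wide, reaching up to 6 mm below the tube's axis, stand 34 to 42 mm from the centre either way: the middle 60 mm is open for fingers.
- peg_tip (a point): Centre of the top of the upright blue drying peg: 14 mm diameter, top 115 mm above the bench. Axes are the stand's: z up, y the way the guard rod is pulled (roughly towards the robot), x from the peg towards the rod. Fully hung, the tube's closed end rests inside on this tip: tube centre 45 mm below the tip, rim 5 to 10 mm clear of the foot plate.
- stand: Fixed drying stand; origin on the bench under the peg, axes as at the peg tip. Grey foot plate 12 mm thick, x -50 to 165 mm, y -220 to 90 mm. Guard rod axis parallel to y at x = 65 mm, 60 mm up; it slides in an aluminium outer tube, 18 mm diameter, y -210 to -70 mm. White scale at x = 155 mm.
- rod_grip (a point): Grip point on the axis of the rod's black upright grip post, 16 mm diameter, 102 mm above the bench (post's top 125 mm, top of the cross arm it stands on 64 mm). Moves with the rod; axes as the stand's. With the rod home it is at x = 115, y = -55 mm from the peg's axis.
- pointer (a point): Tip of the yellow pointer blade (4 mm wide, 60 mm above the bench), on the rod's cross arm 38 mm beyond the grip post along the stand's x. It moves with the rod.
- rod (a joint): How far the guard rod is drawn out, m: 0 is home, 0.12 the stop; it grows along the stand's y. An inner spring pulls it back: about 3.6 N at home, rising 60 N per metre, plus about 0.6 N friction; let go, it slides back home.
- rider (a joint): Position of the red rider on the white scale (top 48 mm above the bench), m, along the stand's y, somewhere from 0.06 to 0.105; it has been set beforehand. The pointer is level with the rider when the rod's value equals this value.
- rider_mark (a point): Top centre of the red rider: 26 mm along x, 6 mm along y, 56 mm above the bench.
- spray: Blue bottle, white cap, 60 mm diameter, 170 mm tall, bystander; origin at the centre of its underside.
- beaker: Glass beaker, 70 mm rim diameter, 85 mm tall, bystander; origin at the centre of its underside.
- driver: Screwdriver with green handle lying on the bench, bystander; x points from handle to tip.
- spanner: Steel spanner lying on the bench, bystander; x runs along it.
Mind the look-alikes: they are no part of the job. Leave any pink or turquoise look-alike of the part that bears tube_center alone.

How it is judged:
By the outcome, as a careful person would: the job done as asked, in the order asked, and still so for the second after the job is handed in, while the arm keeps its last pose, push and grip.
It also fails if it takes over 67 s, if anything falls off the work surface, if the arm or the gripper's body presses on something with over 40 N, if the wrist force passes 120 N, or if a joint passes its speed limit or range.

## Robot

A 6-joint arm with a two-finger parallel gripper is mounted at the origin on the work surface. World frame = base frame: x ahead of the robot, y to its left, z up, the work surface at z = 0. Lengths are in m, angles in rad, forces in N, time in s.
With the tool pointing down it reaches from about 0.275 to 0.75 m from the base axis. Payload 10.2 kg.
Tool frame: the origin (TCP) lies at the very end of the fingers, on their centre line; the grasp point (between the pads) lies 19 mm behind it; z points along the fingers, y is the direction in which the jaws open and shut (so a half turn about z gives the same grasp; the last joint's range is limited). The gripper opens to 85 mm and grips with 20 to 120 N. Pads are 22 mm wide; open, the fingers measure 114 mm over their backs; the gripper's body (76 mm by 85 mm) begins 54 mm behind the grasp point. The pads swing forward as they close: fully open they stand 13 mm farther back than shut.
Start: joints at [1.118, 0.313, 1.498, -0, 1.331, -0.223], TCP at [0.12, 0.511, 0.231] pointing down, gripper open.
Joint ranges: [-2.94, 2.94], [-0.97, 2.17], [0.19, 2.56], [-1.23, 4.37], [0.02, 3.11], [-2.88, 2.88]. Speed limits (rad/s): [2.39, 2.39, 3.01, 3.14, 3.14, 3.14].

## Interface

Orientations are given as a unit quaternion [w, x, y, z].
In Python, from cell import readout, viewer, ticket gives the robot as it stands.
- The arm moves only by the shell command python3 -m jog 'ROWS' [FORCE]. ROWS is JSON, a list of rows, each an object of numbers: "claw": the finger opening in mm, from 0 to 85.4; "dx", "dy", "dz": the shift along the tool's x, y, z in units of 30 mm (1.0 is 30 mm); "yaw": the turn about the tool's z in units of 6 degrees (1.0 is 6 degrees). A call has 1 to 12 rows; each row is the pose to reach, as a shift and turn from the pose measured when the call began, along the tool's axes at that moment; what a row does not reach only later rows make up. A row lasts 1/10 s, in which the tool goes at most 50 mm and 8.59 degrees, less where a joint would pass 70% of its speed; a pose out of reach is approached as far as the arm can. A call with a gripper value outside its range is refused whole. The fingers move at their own pace and stop on an object; FORCE is the grip in N (left out, the last holds). Time passes only in rows, so rows that repeat a pose let the fingers close. It gives the time, the measured TCP pose, the force and the opening at its end, in the units of the state.
- readout.observe(): the state, without advancing time (a new reading comes with each control period).
- viewer.grab_frame(name): name is "side" or "top"; returns a dict with "img" (480x640x3 uint8, red, green, blue), "camera_matrix" (3x3 intrinsics, pixels), "k1" (the pictures are not rectified: a ray, as slopes to the right and down, at radius r is drawn at 1 + k1 r^2 times it, then the intrinsics apply), "cam_to_world" (4x4, takes a point from camera to world coordinates). Camera axes: x right, y down, z forward; pixel columns grow to the right and rows downward; lengths in m; the calibration is good to about 2 mm. A picture is of the moment at which its call begins. There is no depth.
- ticket.hand_in(): hands the job in, once; it reports no verdict.
The state is a dict: "time_s": time; "joints": joint angles; "joint_vel": joint speeds; "joint_efforts": joint torques, N m; "position": TCP position; "orientation": TCP orientation; "force": force on the tool from outside, world axes, zero at the start; "torque": the same for the moment, N m; "opening": opening from 0.0 (shut) to 1.0 (fully open).
Only numpy, scipy, OpenCV 4.12 (cv2) and the standard library are available. Lean on these libraries where they do the work, as an engineer would, in place of code of your own. Each camera call takes 0.05 s, during which the arm holds its last target. There are 200 camera calls.

## Working session

There is one attempt and no reset: what is moved stays moved. The work goes in short steps, Python scripts to look and compute and a shell command to move; the robot and the scene stay as the last step left them, time stands still between calls to the robot, and variables do not carry over. Pictures are saved under pics/ and viewed, about 8 in all and at most 12, crops included, and the job is handed in when it is done.

```bash
mkdir -p pics; ls
cat > h.py <<'E'
import numpy as np, cv2
from cell import readout, viewer
from scipy.spatial.transform import Rotation as R
def save(name,out):
    f=viewer.grab_frame(name); cv2.imwrite('pics/'+out+'.png',f['img'][:,:,::-1])
    np.savez('pics/'+out+'.npz',**{k:np.array(v) for k,v in f.items()}); return f
def ray(npz,u,v):
    f=np.load('pics/'+npz+'.npz'); K=f['camera_matrix']; k1=float(f['k1'])
    d=np.array([(u-K[0,2])/K[0,0],(v-K[1,2])/K[1,1]]); x=d.copy()
    for _ in range(50): x=d/(1+k1*(x@x))
    T=f['cam_to_world']; r=T[:3,:3]@np.array([x[0],x[1],1]); return T[:3,3],r
def atz(npz,u,v,z):
    o,r=ray(npz,u,v); return o+r*(z-o[2])/r[2]
def tri(*obs):
    A=np.zeros((3,3));b=np.zeros(3)
    for n,u,v in obs:
        o,r=ray(n,u,v); r=r/np.linalg.norm(r); P=np.eye(3)-np.outer(r,r); A+=P;b+=P@o
    p=np.linalg.solve(A,b); return p
def proj(npz,p):
    f=np.load('pics/'+npz+'.npz'); T=f['cam_to_world'];c=T[:3,:3].T@(np.asarray(p)-T[:3,3]);x=c[:2]/c[2]
    x=x*(1+float(f['k1'])*(x@x)); K=f['camera_matrix']; return np.array([K[0,0]*x[0]+K[0,2],K[1,1]*x[1]+K[1,2]])
def tool():
    s=readout.observe(); q=s['orientation']; return np.array(s['position']),R.from_quat([q[1],q[2],q[3],q[0]]).as_matrix(),s
E
python3 - <<'E'
from h import *
for n in('side','top'):
    f=save(n,n+'0'); print(n,f['cam_to_world'].round(3).tolist() if hasattr(f['cam_to_world'],'round') else f['cam_to_world'],f['k1'],f['camera_matrix'])
p,M,s=tool(); print(s); print(M.round(3))
E
```

```text
pics
side [[0.758, -0.384, 0.527, -0.081], [-0.652, -0.475, 0.591, -0.698], [0.023, -0.792, -0.611, 0.8], [0.0, 0.0, 0.0, 1.0]] -0.11672492612581367 [[518.60819039   0.         324.51221259]
 [  0.         518.60819039 240.16610517]
 [  0.           0.           1.        ]]
top [[-0.004, -0.998, 0.059, 0.476], [-1.0, 0.003, -0.023, 0.035], [0.022, -0.059, -0.998, 1.344], [0.0, 0.0, 0.0, 1.0]] -0.0065788997586918585 [[468.67955864   0.         308.58237626]
 [  0.         468.67955864 243.71052522]
 [  0.           0.           1.        ]]
{'time_s': 0.1, 'joints': array([ 1.11759434e+00,  3.13380545e-01,  1.49835524e+00,  3.75365205e-05,
        1.33100797e+00, -2.23400383e-01]), 'joint_vel': array([ 8.10488940e-04, -1.67285324e-04, -4.55957752e-03, -8.94801966e-04,
       -1.28760379e-03,  1.45324644e-05]), 'joint_efforts': array([ 2.74930288e-03, -4.12898147e+01, -2.60137028e+01, -1.62774663e-04,
        2.99445805e-03,  5.19698358e-05]), 'position': array([0.11948719, 0.51098782, 0.23080143]), 'orientation': array([-2.08212252e-04,  1.14652562e-01,  9.93405485e-01, -5.36878813e-04]), 'force': array([ 0.42892594, -0.99983622, -0.04313087]), 'torque': array([ 0.00487966,  0.01781116, -0.03478063]), 'opening': 1.0015130302274764}
[[-0.974  0.228 -0.001]
 [ 0.228  0.974 -0.001]
 [ 0.    -0.001 -1.   ]]
```

View pics/side0.png

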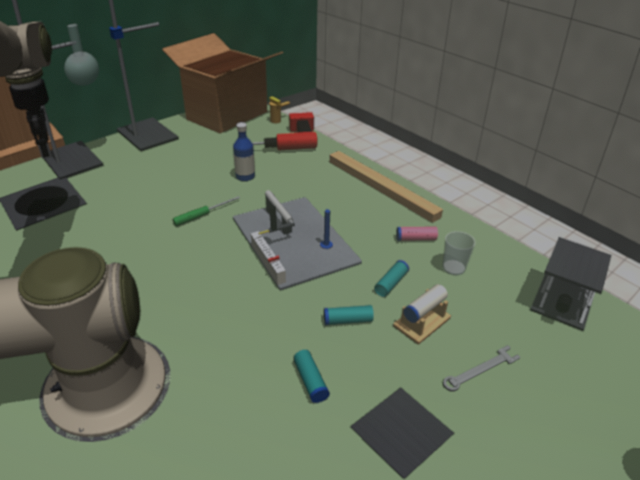

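View pics/top0.png

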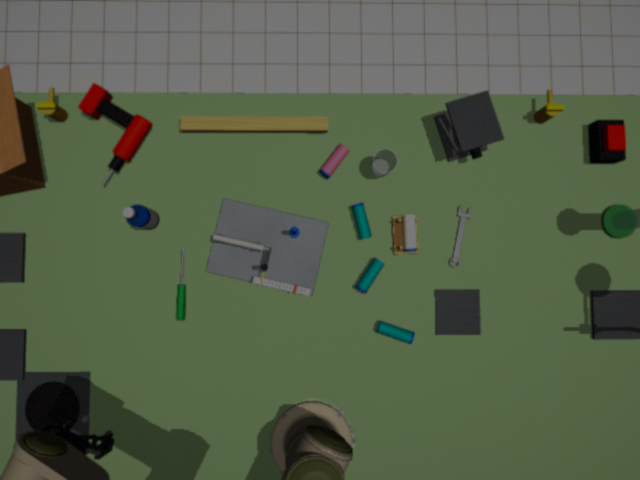

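The candidates for the tube are:
- The white one in the wooden cradle, at side (427,303) and top (410,232). Its blue band is on the robot's side, so this one fits.
- Turquoise look-alikes at side (348,315), (392,277) and (311,375).
- A pink look-alike at side (417,233).

The stand is at side (295,240) and top (268,247). The next crop is to confirm this.

Run:
```python
from h import *
def crop(n,x,y,w,h,s):
    im=cv2.imread(f'pics/{n}.png')[y:y+h,x:x+w]; im=cv2.resize(im,None,fx=s,fy=s,interpolation=cv2.INTER_CUBIC)
    im=cv2.convertScaleAbs(im,alpha=1.4)
    for i in range(0,w,10): cv2.line(im,(i*s,0),(i*s,8 if i%50 else 16),(0,255,255)); 
    for i in range(0,h,10): cv2.line(im,(0,i*s),(8 if i%50 else 16,i*s),(0,255,255))
    cv2.putText(im,f'{n} x0={x} y0={y} s={s}',(20,h*s-6),0,.45,(0,255,255)); return im
a=crop('side0',230,185,133,100,3);b=crop('top0',200,190,133,110,3);
c=crop('side0',385,275,80,66,5);d=crop('top0',370,200,80,66,5)
a=cv2.copyMakeBorder(a,0,30,0,1,0);m=np.vstack([np.hstack([a,np.zeros((330,0,3),np.uint8)]),]) 
top=np.hstack([a[:300,:400],c[:300,:400]]);bot=np.hstack([cv2.resize(b,(399,330))[:300],np.zeros((300,1,3),np.uint8),d[:300,:400]])
cv2.imwrite('pics/crop1.png',np.vstack([top,bot]))
```

```text
(no output)
```

View pics/crop1.png

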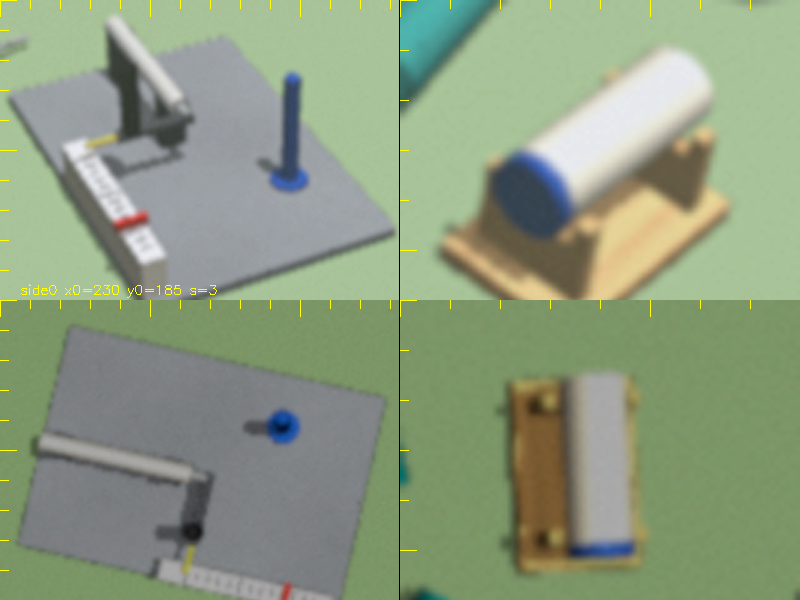

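Run:
```python
from h import *
peg=tri(('side0',327.3,210.3),('top0',294,230.3)); print('peg',peg)
print('peg@.115',atz('side0',327.3,210.3,.115),atz('top0',294,230.3,.115))
rid=tri(('side0',273.7,258),('top0',295.7,287)); print('rider',rid)
ptr=tri(('side0',259.3,233.7),('top0',262.3,280.3)); print('ptr',ptr)
post=atz('top0',200+193/3,190+231/3,.125);print('post',post)
c=[atz('top0',200+x/3,190+(y-300)/3,.012) for x,y in((70,325),(385,400),(20,543))]
e=(c[1]-c[0]);print('corners',c,np.linalg.norm(e),np.linalg.norm(c[2]-c[0]))
yd=e[:2]/np.linalg.norm(e[:2]); xd=np.array([-yd[1],yd[0]])*1.0
xd=np.array([yd[1],-yd[0]])
print('yd',yd,'xd',xd)
for n,p in(('rider',rid),('ptr',ptr),('post',post)): d=p[:2]-peg[:2]; print(n,'stand x,y',d@xd,d@yd)
print('rod travel rider-ptr',(rid-ptr)[:2]@yd)
# tube
cl=atz('side0',411,313.4,.06); print('closed ctr side',cl,'->top px',proj('top0',cl))
for z in(.06,.078): print(z,'near',atz('top0',410.6,250,z),'far',atz('top0',410,214.8,z))
print('tri closed',tri(('side0',411,313.4),('top0',410.6,249)))
L=lambda x:370+(x-400)/5
for y in(390,530): print('axis mid at row',y,[ (atz('top0',(L(l)+L(r))/2,200+(y-300)/5,.07)) for l,r in(((572,628)if y==390 else(568,634)),)])
```

```text
peg [0.58451955 0.04427917 0.11881244]
peg@.115 [0.5892102  0.04777853 0.115     ] [0.58396064 0.04504262 0.115     ]
rider [0.4312894  0.04277924 0.05598108]
ptr [0.4520297  0.13216861 0.06205133]
post [0.48775332 0.12204273 0.125     ]
corners [array([0.6849543 , 0.24722375, 0.012     ]), array([ 0.61282301, -0.0521955 ,  0.012     ]), array([0.47818106, 0.29272578, 0.012     ])] 0.3079850892288323 0.21172059391781178
yd [-0.23420384 -0.97218751] xd [-0.97218751  0.23420384]
rider stand x,y 0.14861715202178333 0.03734530522353112
ptr stand x,y 0.14938901980543132 -0.05441538276911862
post stand x,y 0.11228744223421996 -0.05293773765706259
rod travel rider-ptr 0.09176068799264975
closed ctr side [ 0.53537452 -0.27148765  0.06      ] ->top px [409.08330451 249.39461358]
0.06 near [ 0.53369165 -0.27566484  0.06      ] far [ 0.63125977 -0.27565198  0.06      ]
0.078 near [ 0.53287776 -0.27131223  0.078     ] far [ 0.62907782 -0.27129955  0.078     ]
tri closed [ 0.53504245 -0.2738373   0.06229722]
axis mid at row 390 [array([ 0.62121088, -0.27308359,  0.07      ])]
axis mid at row 530 [array([ 0.54419931, -0.2723309 ,  0.07      ])]
```

```bash
python3 -m jog '[{"dz":-3,"yaw":0},{"dz":-3},{"dz":-3}]' 40; python3 -c "
from h import *
p,M,s=tool();print(p,M.round(3),s['joints'],s['time_s'])"
```

```text
[0.11948719 0.51098782 0.23080143] [[-0.974  0.228 -0.001]
 [ 0.228  0.974 -0.001]
 [ 0.    -0.001 -1.   ]] [ 1.11759434e+00  3.13380545e-01  1.49835524e+00  3.75365205e-05
  1.33100797e+00 -2.23400383e-01] 0.1schema error: expected keys claw, dx, dy, dz, yaw
```

```bash
R='x'; python3 -m jog '[{"claw":85,"dx":-18.6,"dy":-9.2,"dz":-5.7,"yaw":-2.2},{"claw":85,"dx":-18.6,"dy":-9.2,"dz":-5.7,"yaw":-2.2},{"claw":85,"dx":-18.6,"dy":-9.2,"dz":-5.7,"yaw":-2.2},{"claw":85,"dx":-18.6,"dy":-9.2,"dz":-5.7,"yaw":-2.2},{"claw":85,"dx":-18.6,"dy":-9.2,"dz":-5.7,"yaw":-2.2},{"claw":85,"dx":-18.6,"dy":-9.2,"dz":-5.7,"yaw":-2.2},{"claw":85,"dx":-18.6,"dy":-9.2,"dz":-5.7,"yaw":-2.2},{"claw":85,"dx":-18.6,"dy":-9.2,"dz":-5.7,"yaw":-2.2},{"claw":85,"dx":-18.6,"dy":-9.2,"dz":-5.7,"yaw":-2.2},{"claw":85,"dx":-18.6,"dy":-9.2,"dz":-5.7,"yaw":-2.2},{"claw":85,"dx":-18.6,"dy":-9.2,"dz":-5.7,"yaw":-2.2},{"claw":85,"dx":-18.6,"dy":-9.2,"dz":-5.7,"yaw":-2.2}]' 40
cat > st.py <<'E'
from h import *
p,M,s=tool();print('t',round(s['time_s'],2),'p',p.round(4),'j',s['joints'].round(3),'F',s['force'].round(1),'op',round(s['opening'],3));print(M.round(3),'grasp',(p-.019*M[:,2]).round(4))
E
python3 st.py
```

```text
time_s: 1.3
position: [0.5636, 0.1447, 0.3889]
orientation: [-0.001, -0.0, 1.0, -0.001]
force: [-0.0, 0.9, 1.1]
opening: 0.989
t 1.3 p [0.5636 0.1447 0.3889] j [ 5.000e-02  4.050e-01  9.680e-01 -1.000e-03  1.769e+00 -1.521e+00] F [-0.   0.9  1.1] op 0.989
[[-1.    -0.    -0.001]
 [-0.     1.    -0.001]
 [ 0.001 -0.001 -1.   ]] grasp [0.5637 0.1447 0.4079]
```

```bash
python3 -m jog '[{"claw":85,"dx":-14,"dy":-1,"dz":0,"yaw":0},{"claw":85,"dx":-14,"dy":-1,"dz":0,"yaw":0},{"claw":85,"dx":-14,"dy":-1,"dz":0,"yaw":0},{"claw":85,"dx":-14,"dy":-1,"dz":0,"yaw":0},{"claw":85,"dx":-14,"dy":-1,"dz":0,"yaw":0},{"claw":85,"dx":-14,"dy":-1,"dz":0,"yaw":0},{"claw":85,"dx":-14,"dy":-1,"dz":0,"yaw":0},{"claw":85,"dx":-14,"dy":-1,"dz":0,"yaw":0},{"claw":85,"dx":-14,"dy":-1,"dz":0,"yaw":0},{"claw":85,"dx":-14,"dy":-1,"dz":0,"yaw":0}]'; python3 st.py
```

```text
time_s: 2.3
position: [0.7576, 0.0973, 0.3074]
orientation: [0.015, -0.0, 1.0, 0.001]
force: [-0.3, -0.0, -0.4]
opening: 0.996
t 2.3 p [0.7576 0.0973 0.3074] j [-0.026  0.985  0.187  0.004  1.94  -1.596] F [-0.3 -0.  -0.4] op 0.996
[[-1.    -0.001  0.03 ]
 [-0.     1.     0.003]
 [-0.03   0.003 -1.   ]] grasp [0.7571 0.0973 0.3264]
```

```bash
python3 -m jog '[{"claw":85,"dx":-60,"dy":0,"dz":0,"yaw":0},{"claw":85,"dx":-60,"dy":0,"dz":0,"yaw":0},{"claw":85,"dx":-60,"dy":0,"dz":0,"yaw":0}]'; python3 st.py; python3 -c "
from h import *
print(tool()[2]['joints'][2])"
```

```text
time_s: 2.6
position: [0.7879, 0.084, 0.2599]
orientation: [0.03, -0.0, 1.0, 0.003]
force: [-0.6, -1.3, 0.3]
opening: 0.993
t 2.6 p [0.7879 0.084  0.2599] j [-0.044  1.048  0.187  0.009  1.847 -1.613] F [-0.6 -1.3  0.3] op 0.993
[[-0.998 -0.001  0.059]
 [-0.     1.     0.006]
 [-0.059  0.006 -0.998]] grasp [0.7868 0.0839 0.2788]
0.18739676537563846
```

```bash
python3 -m jog '[{"claw":85,"dx":-60,"dy":8,"dz":-18,"yaw":0}]' >/dev/null; python3 -m jog '[{"claw":85,"dx":-60,"dy":8,"dz":-17,"yaw":0}]'>/dev/null;  python3 st.py;  python3 -m jog '[{"claw":85,"dx":-60,"dy":8,"dz":-16,"yaw":0},{"claw":85,"dx":-60,"dy":8,"dz":-16,"yaw":0}]'>/dev/null; python3 st.py
```

```text
t 2.8 p [0.8007 0.0881 0.2621] j [-0.041  1.047  0.187  0.017  1.796 -1.606] F [-0.4 -0.1  0.7] op 0.999
[[-0.994 -0.     0.112]
 [ 0.001  1.     0.012]
 [-0.112  0.012 -0.994]] grasp [0.7986 0.0879 0.281 ]
t 3.0 p [0.8085 0.0914 0.2653] j [-0.038  1.044  0.187  0.022  1.764 -1.603] F [-0.2  0.4  0.8] op 0.996
[[-0.989 -0.001  0.147]
 [ 0.001  1.     0.016]
 [-0.147  0.016 -0.989]] grasp [0.8057 0.0911 0.2841]
```

```bash
python3 -m jog '[{"claw":85,"dx":-60,"dy":0,"dz":-13,"yaw":0}]' >/dev/null; python3 -m jog '[{"claw":85,"dx":-60,"dy":0,"dz":-12,"yaw":0}]'>/dev/null; python3 -m jog '[{"claw":85,"dx":-60,"dy":0,"dz":-10,"yaw":0}]' >/dev/null; python3 -m jog '[{"claw":85,"dx":-60,"dy":0,"dz":-9,"yaw":0}]'>/dev/null; python3 -m jog '[{"claw":85,"dx":-60,"dy":0,"dz":-7,"yaw":0}]' >/dev/null; python3 -m jog '[{"claw":85,"dx":-60,"dy":0,"dz":-5,"yaw":0}]'>/dev/null;python3 st.py
```

```text
t 3.6 p [0.8552 0.0676 0.2784] j [-0.074  1.041  0.187  0.055  1.587 -1.635] F [ 0.2 -0.2 -1.2] op 0.999
[[-0.946 -0.005  0.323]
 [ 0.005  0.999  0.032]
 [-0.323  0.032 -0.946]] grasp [0.8491 0.067  0.2964]
```

```bash
python3 -m jog '[{"claw":85,"dx":-60,"dy":-13,"dz":-2,"yaw":0}]' >/dev/null; python3 -m jog '[{"claw":85,"dx":-60,"dy":-13,"dz":0,"yaw":0}]'>/dev/null; python3 -m jog '[{"claw":85,"dx":-60,"dy":-13,"dz":2,"yaw":0}]' >/dev/null; python3 -m jog '[{"claw":85,"dx":-60,"dy":-13,"dz":4,"yaw":0}]'>/dev/null; python3 -m jog '[{"claw":85,"dx":-60,"dy":-13,"dz":6,"yaw":0}]' >/dev/null; python3 -m jog '[{"claw":85,"dx":-60,"dy":-13,"dz":8,"yaw":0}]'>/dev/null;python3 st.py
```

```text
t 4.2 p [ 0.9032 -0.0034  0.2858] j [-0.165  1.055  0.188  0.114  1.404 -1.723] F [-0.3 -0.4 -0.6] op 0.991
[[-0.874 -0.006  0.485]
 [ 0.012  0.999  0.033]
 [-0.485  0.035 -0.874]] grasp [ 0.894  -0.0041  0.3024]
```

```bash
python3 -m jog '[{"claw":85,"dx":-60,"dy":-18,"dz":10,"yaw":0}]' >/dev/null; python3 -m jog '[{"claw":85,"dx":-60,"dy":-18,"dz":12,"yaw":0}]'>/dev/null; python3 -m jog '[{"claw":85,"dx":-60,"dy":-18,"dz":14,"yaw":0}]' >/dev/null; python3 -m jog '[{"claw":85,"dx":-60,"dy":-18,"dz":16,"yaw":0}]'>/dev/null; python3 -m jog '[{"claw":85,"dx":-60,"dy":-18,"dz":18,"yaw":0}]' >/dev/null; python3 -m jog '[{"claw":85,"dx":-60,"dy":-18,"dz":20,"yaw":0}]'>/dev/null;python3 -m jog '[{"claw":85,"dx":-60,"dy":-18,"dz":21,"yaw":0}]'>/dev/null;python3 st.py
```

```text
t 4.9 p [ 0.9492 -0.0842  0.2919] j [-0.259  1.085  0.188  0.195  1.187 -1.824] F [-0.9 -0.3 -0.9] op 0.995
[[-0.76   0.007  0.65 ]
 [ 0.02   1.     0.013]
 [-0.65   0.023 -0.76 ]] grasp [ 0.9369 -0.0845  0.3063]
```

```bash
python3 -m jog '[{"claw":85,"dx":-60,"dy":-14,"dz":23,"yaw":0}]' >/dev/null; python3 -m jog '[{"claw":85,"dx":-60,"dy":-14,"dz":24,"yaw":0}]'>/dev/null; python3 st.py; python3 -m jog '[{"claw":85,"dx":-60,"dy":-14,"dz":25,"yaw":0}]' >/dev/null; python3 st.py
```

```text
t 5.1 p [ 0.9604 -0.0972  0.2963] j [-0.272  1.091  0.188  0.212  1.127 -1.84 ] F [-0.4 -0.3 -0.8] op 0.995
[[-0.722  0.013  0.692]
 [ 0.022  1.     0.004]
 [-0.691  0.018 -0.722]] grasp [ 0.9472 -0.0973  0.3101]
t 5.2 p [ 0.9653 -0.1029  0.2998] j [-0.278  1.093  0.188  0.22   1.099 -1.848] F [ 0.8  0.1 -0. ] op 0.995
[[-0.703  0.016  0.711]
 [ 0.022  1.    -0.   ]
 [-0.711  0.015 -0.703]] grasp [ 0.9518 -0.1029  0.3131]
```

```bash
cat > to.py <<'E'
import sys
from h import *
p,M,s=tool(); t=np.array([float(a) for a in sys.argv[1:4]]); print('to',t,'d',(M.T@(t-p)/.03).round(3))
E
cat > togp.py <<'E'
import sys
from h import *
p,M,s=tool(); t=np.array([float(a) for a in sys.argv[1:4]]); print('grasp to',t,'d',(M.T@(t-(p-.019*M[:,2]))/.03).round(3))
E
python3 to.py .532 -.273 .2
```

```text
to [ 0.532 -0.273  0.2  ] d [12.391 -5.948 -7.933]
```

```bash
python3 -m jog '[{"claw":85,"dx":12.4,"dy":-5.95,"dz":-7.93,"yaw":-0.2},{"claw":85,"dx":12.4,"dy":-5.95,"dz":-7.93,"yaw":-0.2},{"claw":85,"dx":12.4,"dy":-5.95,"dz":-7.93,"yaw":-0.2},{"claw":85,"dx":12.4,"dy":-5.95,"dz":-7.93,"yaw":-0.2},{"claw":85,"dx":12.4,"dy":-5.95,"dz":-7.93,"yaw":-0.2},{"claw":85,"dx":12.4,"dy":-5.95,"dz":-7.93,"yaw":-0.2},{"claw":85,"dx":12.4,"dy":-5.95,"dz":-7.93,"yaw":-0.2},{"claw":85,"dx":12.4,"dy":-5.95,"dz":-7.93,"yaw":-0.2},{"claw":85,"dx":12.4,"dy":-5.95,"dz":-7.93,"yaw":-0.2},{"claw":85,"dx":12.4,"dy":-5.95,"dz":-7.93,"yaw":-0.2},{"claw":75,"dx":12.4,"dy":-5.95,"dz":-7.93,"yaw":-0.2},{"claw":75,"dx":12.4,"dy":-5.95,"dz":-7.93,"yaw":-0.2}]'; python3 st.py; python3 to.py .5325 -.273 .1115
```

```text
time_s: 6.4
position: [0.5541, -0.2639, 0.231]
orientation: [0.359, 0.019, 0.933, -0.003]
force: [-0.3, 1.1, 0.1]
opening: 0.878
t 6.4 p [ 0.5541 -0.2639  0.231 ] j [-0.848  0.243  1.774  0.804  0.747 -2.88 ] F [-0.3  1.1  0.1] op 0.878
[[-0.741  0.039  0.67 ]
 [ 0.034  0.999 -0.02 ]
 [-0.67   0.008 -0.742]] grasp [ 0.5414 -0.2635  0.2451]
to [ 0.5325 -0.273   0.1115] d [ 3.193 -0.362  2.479]
```

```bash
python3 -m jog '[{"claw":75,"dx":-10.1,"dy":5.3,"dz":6.4,"yaw":16},{"claw":75,"dx":-10.1,"dy":5.3,"dz":6.4,"yaw":16},{"claw":75,"dx":-10.1,"dy":5.3,"dz":6.4,"yaw":16},{"claw":75,"dx":-10.1,"dy":5.3,"dz":6.4,"yaw":16},{"claw":75,"dx":-10.1,"dy":5.3,"dz":6.4,"yaw":16},{"claw":75,"dx":-10.1,"dy":5.3,"dz":6.4,"yaw":16},{"claw":75,"dx":-10.1,"dy":5.3,"dz":6.4,"yaw":16},{"claw":75,"dx":-10.1,"dy":5.3,"dz":6.4,"yaw":16},{"claw":75,"dx":-10.1,"dy":5.3,"dz":6.4,"yaw":16},{"claw":75,"dx":-10.1,"dy":5.3,"dz":6.4,"yaw":16},{"claw":75,"dx":-10.1,"dy":5.3,"dz":6.4,"yaw":16},{"claw":75,"dx":-10.1,"dy":5.3,"dz":6.4,"yaw":16}]'; python3 st.py; python3 to.py .93 -.11 .3
```

```text
time_s: 7.6
position: [0.915, -0.1172, 0.2905]
orientation: [0.262, 0.656, 0.664, 0.246]
force: [-0.0, -1.0, 0.1]
opening: 0.878
t 7.6 p [ 0.915  -0.1172  0.2905] j [-0.306  0.901  0.556  0.225  0.982 -0.374] F [-0.  -1.   0.1] op 0.878
[[-0.002  0.743  0.67 ]
 [ 1.     0.018 -0.017]
 [-0.025  0.669 -0.742]] grasp [ 0.9023 -0.1169  0.3046]
to [ 0.93 -0.11  0.3 ] d [0.23  0.589 0.095]
```

```bash
python3 -m jog '[{"claw":75,"dx":0.2,"dy":0.3,"dz":0.1,"yaw":15.36},{"claw":75,"dx":0.2,"dy":0.3,"dz":0.1,"yaw":15.36},{"claw":75,"dx":0.2,"dy":0.3,"dz":0.1,"yaw":15.36},{"claw":75,"dx":0.2,"dy":0.3,"dz":0.1,"yaw":15.36},{"claw":75,"dx":0.2,"dy":0.3,"dz":0.1,"yaw":15.36},{"claw":75,"dx":0.2,"dy":0.3,"dz":0.1,"yaw":15.36},{"claw":75,"dx":0.2,"dy":0.3,"dz":0.1,"yaw":15.36},{"claw":75,"dx":0.2,"dy":0.3,"dz":0.1,"yaw":15.36},{"claw":75,"dx":0.2,"dy":0.3,"dz":0.1,"yaw":15.36},{"claw":75,"dx":0.2,"dy":0.3,"dz":0.1,"yaw":15.36},{"claw":75,"dx":0.2,"dy":0.3,"dz":0.1,"yaw":15.36},{"claw":75,"dx":0.2,"dy":0.3,"dz":0.1,"yaw":15.36}]'; python3 -m jog '[{"claw":75,"dx":60,"dy":0,"dz":28,"yaw":0}]' >/dev/null; python3 -m jog '[{"claw":75,"dx":60,"dy":0,"dz":24,"yaw":0}]'>/dev/null; python3 -m jog '[{"claw":75,"dx":60,"dy":0,"dz":24,"yaw":0}]'>/dev/null; python3 st.py
```

```text
time_s: 8.8
position: [0.9242, -0.1103, 0.2935]
orientation: [0.004, 0.933, -0.012, 0.359]
force: [0.1, 0.0, -0.5]
opening: 0.881
t 9.1 p [ 0.9608 -0.1019  0.2998] j [-0.272  1.087  0.191  0.191  1.115  1.301] F [ 0.6  0.2 -1.1] op 0.876
[[ 0.717 -0.021  0.697]
 [-0.012 -1.    -0.017]
 [ 0.697  0.004 -0.717]] grasp [ 0.9476 -0.1016  0.3134]
```

```bash
python3 -m jog '[{"claw":75,"dx":60,"dy":-4,"dz":24,"yaw":0}]'>/dev/null; python3 st.py;python3 to.py .532 -.273 .2
```

```text
t 9.2 p [ 0.9654 -0.0952  0.3106] j [-0.263  1.082  0.187  0.189  1.093  1.308] F [-0.1 -0.2  0.9] op 0.88
[[ 0.696 -0.021  0.718]
 [-0.009 -1.    -0.02 ]
 [ 0.718  0.007 -0.696]] grasp [ 0.9517 -0.0948  0.3238]
to [ 0.532 -0.273  0.2  ] d [-12.644   6.203  -7.682]
```

```bash
python3 -m jog '[{"claw":75,"dx":-12.64,"dy":6.2,"dz":-7.68,"yaw":0.1},{"claw":75,"dx":-12.64,"dy":6.2,"dz":-7.68,"yaw":0.1},{"claw":75,"dx":-12.64,"dy":6.2,"dz":-7.68,"yaw":0.1},{"claw":75,"dx":-12.64,"dy":6.2,"dz":-7.68,"yaw":0.1},{"claw":75,"dx":-12.64,"dy":6.2,"dz":-7.68,"yaw":0.1},{"claw":75,"dx":-12.64,"dy":6.2,"dz":-7.68,"yaw":0.1},{"claw":75,"dx":-12.64,"dy":6.2,"dz":-7.68,"yaw":0.1},{"claw":75,"dx":-12.64,"dy":6.2,"dz":-7.68,"yaw":0.1},{"claw":75,"dx":-12.64,"dy":6.2,"dz":-7.68,"yaw":0.1},{"claw":75,"dx":-12.64,"dy":6.2,"dz":-7.68,"yaw":0.1},{"claw":75,"dx":-12.64,"dy":6.2,"dz":-7.68,"yaw":0.1},{"claw":75,"dx":-12.64,"dy":6.2,"dz":-7.68,"yaw":0.1}]'; python3 st.py; python3 to.py .5325 -.273 .1115; python3 to.py .5955 -.273 .0485
```

```text
time_s: 10.4
position: [0.5299, -0.2755, 0.2013]
orientation: [0.009, 0.92, -0.014, 0.39]
force: [-0.2, -0.4, 1.2]
opening: 0.882
t 10.4 p [ 0.5299 -0.2755  0.2013] j [-0.928  0.252  1.89   1.024  0.714 -0.039] F [-0.2 -0.4  1.2] op 0.882
[[ 0.695 -0.033  0.719]
 [-0.019 -0.999 -0.027]
 [ 0.719  0.005 -0.695]] grasp [ 0.5162 -0.275   0.2145]
to [ 0.5325 -0.273   0.1115] d [-2.092 -0.099  2.14 ]
to [ 0.5955 -0.273   0.0485] d [-2.143 -0.178  5.109]
```

```bash
python3 -m jog '[{"claw":75,"dx":-2.1,"dy":-0.12,"dz":2.14,"yaw":0},{"claw":75,"dx":-2.1,"dy":-0.12,"dz":2.14,"yaw":0},{"claw":75,"dx":-2.1,"dy":-0.12,"dz":2.14,"yaw":0},{"claw":75,"dx":-2.1,"dy":-0.12,"dz":2.14,"yaw":0}]'; python3 st.py;  python3 to.py .5955 -.273 .0485
python3 - <<'E'
from h import *
save('side','side1');save('top','top1')
a=cv2.resize(cv2.imread('pics/side1.png')[230:380,330:530],(800,600))[:,:]
b=cv2.resize(cv2.imread('pics/top1.png')[160:310,310:510],(800,600))
cv2.imwrite('pics/pre.png',np.hstack([cv2.resize(a,(400,300)),cv2.resize(b,(400,300))]))
E
```

```text
time_s: 10.8
position: [0.5335, -0.2729, 0.1133]
orientation: [0.01, 0.92, -0.013, 0.391]
force: [0.1, 0.3, -0.7]
opening: 0.878
t 10.8 p [ 0.5335 -0.2729  0.1133] j [-0.918  0.412  1.962  1.305  0.612 -0.385] F [ 0.1  0.3 -0.7] op 0.878
[[ 0.694 -0.032  0.72 ]
 [-0.017 -0.999 -0.028]
 [ 0.72   0.007 -0.694]] grasp [ 0.5198 -0.2724  0.1265]
to [ 0.5955 -0.273   0.0485] d [-0.122 -0.08   2.987]
```

View pics/pre.png

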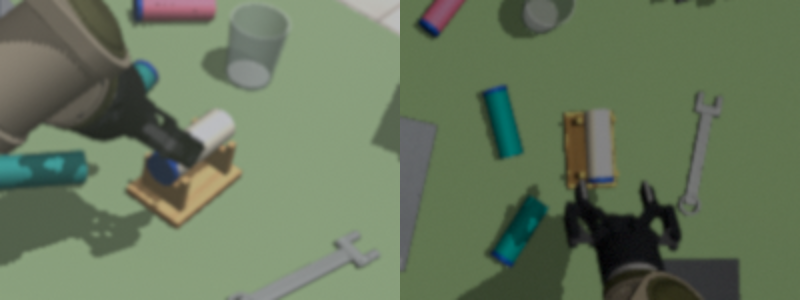

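Run:
```python
from h import *
p,M,s=tool(); G=p-.019*M[:,2]
for n in('top1','side1'):
    print(n,'tcp',proj(n,p),'grasp',proj(n,G),'tips',[proj(n,p-.013*M[:,2]+k*.0375*M[:,1]).round(1) for k in(1,-1)],'tube ctr',proj(n,[.584,-.273,.06]),'closed',proj(n,[.534,-.273,.06]))
im=cv2.imread('pics/top1.png')[240:310,385:475]
cv2.imwrite('pics/z.png',cv2.resize(im,None,fx=8,fy=8,interpolation=cv2.INTER_CUBIC))
```

```text
top1 tcp [414.62439485 249.1043033 ] grasp [415.75474022 254.10244738] tips [array([429.6, 252.9]), array([401.1, 252.1])] tube ctr [409.33439773 231.81245436] closed [409.63705485 249.89110769]
side1 tcp [414.66485752 294.50247956] grasp [410.56584304 292.49502926] tips [array([426.4, 304. ]), array([397.9, 282.7])] tube ctr [427.42920287 302.83363964] closed [411.10293759 314.13736458]
```

View pics/z.png

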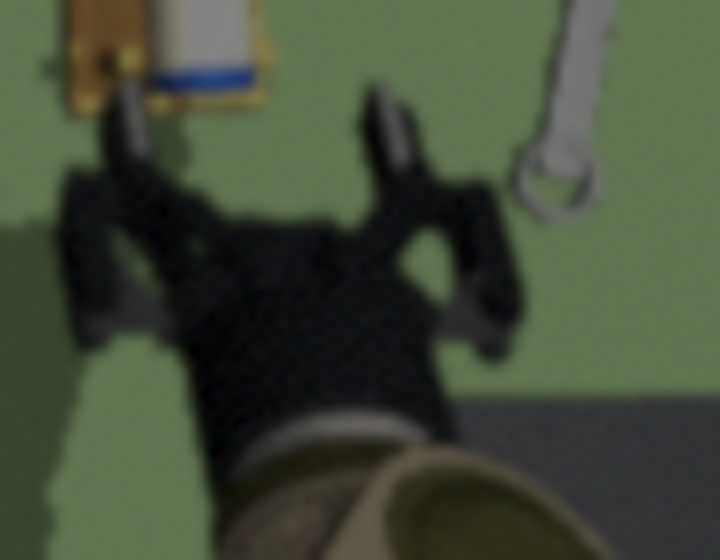

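```bash
python3 -m jog '[{"claw":75,"dx":-0.12,"dy":-0.08,"dz":1,"yaw":0},{"claw":75,"dx":-0.12,"dy":-0.08,"dz":2,"yaw":0},{"claw":75,"dx":-0.12,"dy":-0.08,"dz":2.6,"yaw":0},{"claw":75,"dx":-0.12,"dy":-0.08,"dz":2.98,"yaw":0},{"claw":75,"dx":-0.12,"dy":-0.08,"dz":2.98,"yaw":0},{"claw":75,"dx":-0.12,"dy":-0.08,"dz":2.98,"yaw":0}]'; python3 st.py
```

```text
time_s: 11.5
position: [0.5957, -0.2737, 0.0511]
orientation: [0.011, 0.92, -0.013, 0.392]
force: [0.4, -0.9, -0.2]
opening: 0.88
t 11.5 p [ 0.5957 -0.2737  0.0511] j [-0.814  0.616  1.837  1.492  0.53  -0.515] F [ 0.4 -0.9 -0.2] op 0.88
[[ 0.692 -0.032  0.722]
 [-0.015 -0.999 -0.03 ]
 [ 0.722  0.01  -0.692]] grasp [ 0.582  -0.2731  0.0643]
```

```bash
python3 -m jog '[{"claw":30,"dx":0,"dy":0,"dz":0.08,"yaw":0},{"claw":30,"dx":0,"dy":0,"dz":0.08,"yaw":0},{"claw":30,"dx":0,"dy":0,"dz":0.08,"yaw":0},{"claw":30,"dx":0,"dy":0,"dz":0.08,"yaw":0},{"claw":30,"dx":0,"dy":0,"dz":0.08,"yaw":0},{"claw":30,"dx":0,"dy":0,"dz":0.08,"yaw":0},{"claw":30,"dx":0,"dy":0,"dz":0.08,"yaw":0},{"claw":30,"dx":0,"dy":0,"dz":0.08,"yaw":0}]' 50; python3 st.py
```

```text
time_s: 12.3
position: [0.5976, -0.2732, 0.0503]
orientation: [0.01, 0.919, -0.012, 0.393]
force: [-4.6, 3.9, 7.5]
opening: 0.401
t 12.3 p [ 0.5976 -0.2732  0.0503] j [-0.811  0.62   1.834  1.495  0.53  -0.518] F [-4.6  3.9  7.5] op 0.401
[[ 0.691 -0.03   0.723]
 [-0.014 -0.999 -0.029]
 [ 0.723  0.01  -0.691]] grasp [ 0.5838 -0.2727  0.0634]
```

```bash
python3 -m jog '[{"claw":30,"dx":0.72,"dy":0,"dz":-0.69,"yaw":0},{"claw":30,"dx":1.8,"dy":0,"dz":-1.7,"yaw":0},{"claw":30,"dx":2.9,"dy":0,"dz":-2.8,"yaw":0},{"claw":30,"dx":4,"dy":0,"dz":-3.8,"yaw":0},{"claw":30,"dx":5.2,"dy":0.07,"dz":-5,"yaw":0},{"claw":30,"dx":5.2,"dy":0.07,"dz":-5,"yaw":0}]' 50; python3 st.py
python3 - <<'E'
from h import *
save('side','side2')
cv2.imwrite('pics/s2.png',cv2.resize(cv2.imread('pics/side2.png')[160:400,250:570],(640,480)))
E
python3 to.py .6 -.05 .30
```

```text
time_s: 12.9
position: [0.5979, -0.2745, 0.2747]
orientation: [0.015, 0.918, -0.011, 0.397]
force: [-0.7, 0.2, -1.0]
opening: 0.395
t 12.9 p [ 0.5979 -0.2745  0.2747] j [-0.812  0.27   1.656  0.833  0.75   0.288] F [-0.7  0.2 -1. ] op 0.395
[[ 0.685 -0.031  0.728]
 [-0.008 -0.999 -0.035]
 [ 0.729  0.018 -0.684]] grasp [ 0.584  -0.2739  0.2877]
to [ 0.6  -0.05  0.3 ] d [ 0.7   -7.442 -0.846]
```

View pics/s2.png

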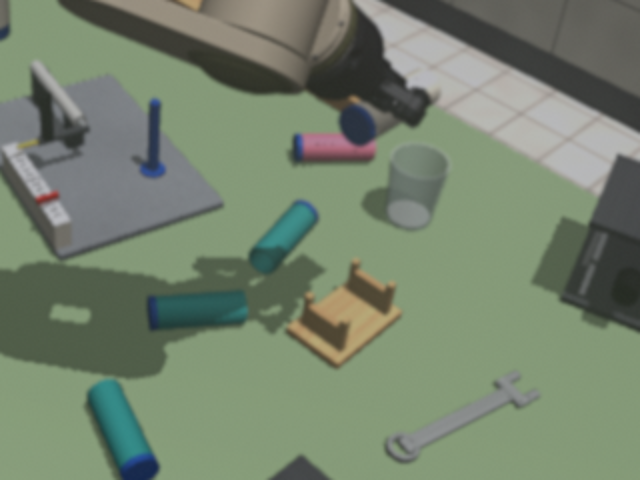

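```bash
python3 -m jog '[{"claw":30,"dx":1.4,"dy":-10.1,"dz":-1.6,"yaw":-15},{"claw":30,"dx":1.4,"dy":-10.1,"dz":-1.6,"yaw":-15},{"claw":30,"dx":1.4,"dy":-10.1,"dz":-1.6,"yaw":-15},{"claw":30,"dx":1.4,"dy":-10.1,"dz":-1.6,"yaw":-15},{"claw":30,"dx":1.4,"dy":-10.1,"dz":-1.6,"yaw":-15},{"claw":30,"dx":1.4,"dy":-10.1,"dz":-1.6,"yaw":-15},{"claw":30,"dx":1.4,"dy":-10.1,"dz":-1.6,"yaw":-15},{"claw":30,"dx":1.4,"dy":-10.1,"dz":-1.6,"yaw":-15},{"claw":30,"dx":1.4,"dy":-10.1,"dz":-1.6,"yaw":-15},{"claw":30,"dx":1.4,"dy":-10.1,"dz":-1.6,"yaw":-15},{"claw":30,"dx":1.4,"dy":-10.1,"dz":-1.6,"yaw":-15},{"claw":30,"dx":1.4,"dy":-10.1,"dz":-1.6,"yaw":-15}]'; python3 st.py
```

```text
time_s: 14.15
position: [0.6, 0.0303, 0.3275]
orientation: [0.287, 0.658, 0.642, 0.269]
force: [-0.9, 0.2, -1.3]
opening: 0.395
t 14.15 p [0.6    0.0303 0.3275] j [-0.191  0.057  1.763  0.213  0.528 -0.306] F [-0.9  0.2 -1.3] op 0.395
[[ 0.03   0.69   0.723]
 [ 0.999 -0.01  -0.031]
 [-0.014  0.724 -0.69 ]] grasp [0.5862 0.0309 0.3406]
```

```bash
python3 -m jog '[{"claw":30,"dx":0,"dy":0,"dz":0,"yaw":-14.8},{"claw":30,"dx":0,"dy":0,"dz":0,"yaw":-14.8},{"claw":30,"dx":0,"dy":0,"dz":0,"yaw":-14.8},{"claw":30,"dx":0,"dy":0,"dz":0,"yaw":-14.8},{"claw":30,"dx":0,"dy":0,"dz":0,"yaw":-14.8},{"claw":30,"dx":0,"dy":0,"dz":0,"yaw":-14.8},{"claw":30,"dx":0,"dy":0,"dz":0,"yaw":-14.8},{"claw":30,"dx":0,"dy":0,"dz":0,"yaw":-14.8},{"claw":30,"dx":0,"dy":0,"dz":0,"yaw":-14.8},{"claw":30,"dx":0,"dy":0,"dz":0,"yaw":-14.8},{"claw":30,"dx":0,"dy":0,"dz":0,"yaw":-14.8},{"claw":30,"dx":0,"dy":0,"dz":0,"yaw":-14.8}]'; python3 st.py
python3 - <<'E'
from h import *
save('side','side3');save('top','top3')
a=cv2.imread('pics/side3.png')[70:270,220:420];b=cv2.imread('pics/top3.png')[130:330,200:400]
cv2.imwrite('pics/s3.png',np.hstack([cv2.resize(a,(400,400)),cv2.resize(b,(400,400))]))
p,M,s=tool();G=p-.019*M[:,2]
print(proj('side3',G),proj('top3',G))
E
```

```text
time_s: 15.35
position: [0.5997, 0.0303, 0.3263]
orientation: [0.393, 0.021, 0.919, -0.008]
force: [0.4, -0.5, -1.5]
opening: 0.398
t 15.35 p [0.5997 0.0303 0.3263] j [-0.191  0.058  1.764  0.213  0.528 -1.855] F [ 0.4 -0.5 -1.5] op 0.398
[[-0.691  0.045  0.722]
 [ 0.033  0.999 -0.031]
 [-0.722  0.002 -0.691]] grasp [0.586  0.0309 0.3394]
[334.34906107 124.48945753] [299.70660824 220.14224993]
```

View pics/s3.png

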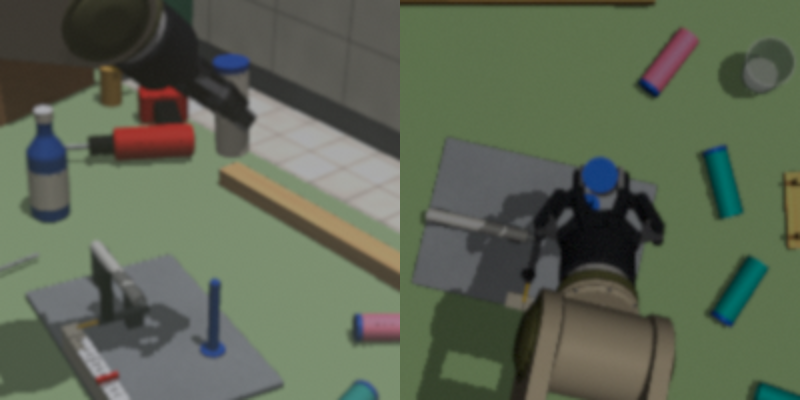

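```bash
python3 -m jog '[{"claw":30,"dx":1.2,"dy":0.48,"dz":1,"yaw":0},{"claw":30,"dx":2.2,"dy":0.48,"dz":2,"yaw":0},{"claw":30,"dx":3.2,"dy":0.48,"dz":2.8,"yaw":0},{"claw":30,"dx":3.62,"dy":0.48,"dz":3.2,"yaw":0},{"claw":30,"dx":3.62,"dy":0.48,"dz":3.2,"yaw":0},{"claw":30,"dx":3.62,"dy":0.48,"dz":3.2,"yaw":0}]'; python3 st.py
python3 - <<'E'
from h import *
save('side','side4');save('top','top4')
a=cv2.imread('pics/side4.png')[150:270,280:380];b=cv2.imread('pics/top4.png')[180:280,250:350]
a=cv2.resize(a,(500,600),interpolation=cv2.INTER_CUBIC);b=cv2.resize(b,(300,300),interpolation=cv2.INTER_CUBIC)
m=np.zeros((600,800,3),np.uint8);m[:,:500]=a;m[:300,500:]=b;cv2.imwrite('pics/s4.png',cv2.convertScaleAbs(m,alpha=1.4))
E
```

```text
time_s: 16.05
position: [0.5953, 0.0453, 0.1827]
orientation: [0.393, 0.022, 0.919, -0.007]
force: [0.0, 0.7, 0.4]
opening: 0.396
t 16.05 p [0.5953 0.0453 0.1827] j [-0.156  0.236  1.977  0.585  0.148 -2.223] F [0.  0.7 0.4] op 0.396
[[-0.689  0.047  0.723]
 [ 0.035  0.999 -0.031]
 [-0.723  0.004 -0.69 ]] grasp [0.5815 0.0459 0.1958]
```

View pics/s4.png

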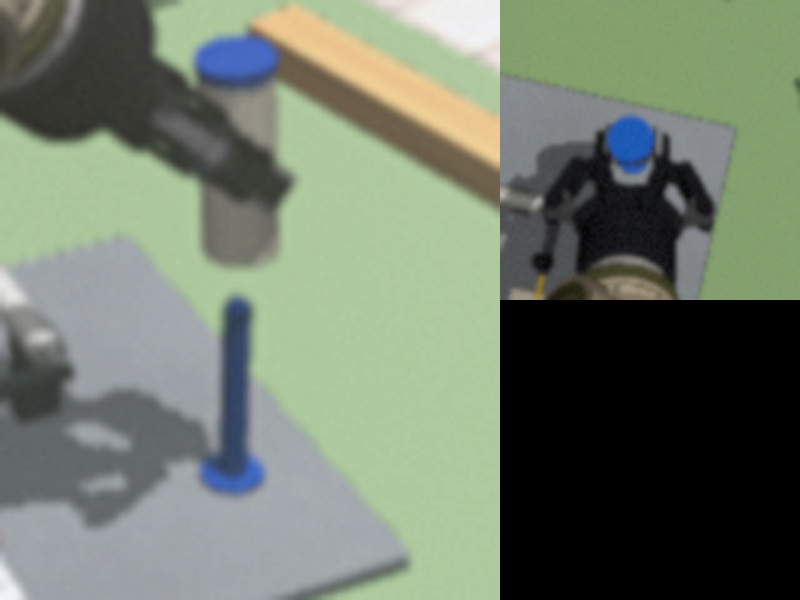

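```bash
cat > kin.py <<'E'
import numpy as np
from scipy.optimize import least_squares
from scipy.spatial.transform import Rotation as R
D=np.array([[1.118,.313,1.498,0,1.331,-.223,.1195,.511,.2308],[.05,.405,.968,-.001,1.769,-1.521,.5636,.1447,.3889],
[-.026,.985,.187,.004,1.94,-1.596,.7576,.0973,.3074],[-.041,1.047,.187,.017,1.796,-1.606,.8007,.0881,.2621],[-.074,1.041,.187,.055,1.587,-1.635,.8552,.0676,.2784],
[-.259,1.085,.188,.195,1.187,-1.824,.9492,-.0842,.2919],[-.848,.243,1.774,.804,.747,-2.88,.5541,-.2639,.231],[-.306,.901,.556,.225,.982,-.374,.915,-.1172,.2905],
[-.928,.252,1.89,1.024,.714,-.039,.5299,-.2755,.2013],[-.918,.412,1.962,1.305,.612,-.385,.5335,-.2729,.1133],[-.814,.616,1.837,1.492,.53,-.515,.5957,-.2737,.0511],
[-.812,.27,1.656,.833,.75,.288,.5979,-.2745,.2747],[-.191,.057,1.763,.213,.528,-.306,.6,.0303,.3275],[-.156,.236,1.977,.585,.148,-2.223,.5953,.0453,.1827]])
ry=lambda a:R.from_euler('y',a).as_matrix(); rz=lambda a:R.from_euler('z',a).as_matrix()
def fk(q,P):
    h,x0,y0,ax,az,bx,bz,cx,L=P
    A=rz(q[0]); p=A@[x0,y0,h]; A=A@ry(q[1]); p=p+A@[ax,0,az]; A=A@ry(q[2]); p=p+A@[bx,0,bz]; A=A@rz(q[3])@ry(q[4]); p=p+A@[cx,0,L]; A=A@rz(q[5])
    return p,A
f=lambda P:np.concatenate([fk(d[:6],P)[0]-d[6:] for d in D])
s=least_squares(f,[.35,0,.11,0,.45,0,.4,0,.25]); P=s.x
lo=np.array([-2.94,-.97,.19,-1.23,.02,-2.88]);hi=np.array([2.94,2.17,2.56,4.37,3.11,2.88])
if __name__=='__main__':
    print(P.round(4),abs(s.fun).max()); print(fk(D[-1,:6],P)[1].round(3))
E
python3 kin.py
```

```text
[ 2.018e-01  2.000e-04  1.163e-01 -1.000e-04  4.385e-01  3.920e-02
  3.974e-01 -1.000e-04  2.555e-01] 0.0005143068607072199
[[-0.047 -0.69   0.722]
 [-0.999  0.036 -0.031]
 [-0.004 -0.723 -0.691]]
```

```bash
cat > plan.py <<'E'
from kin import *
def ik(p,M,q0s):
    best=None
    A=M@rz(-np.pi/2)
    def e(q):
        pp,AA=fk(q,P); return np.r_[(pp-p)*3,R.from_matrix(A.T@AA).as_rotvec()]
    for q0 in q0s:
        s=least_squares(e,np.clip(q0,lo+.03,hi-.03),bounds=(lo+.02,hi-.02))
        if best is None or s.cost<best.cost-1e-9: best=s
    return best.x,np.sqrt(2*best.cost)
q=D[-1,:6]
seeds=[q,[-.156,.4,2.1,2.5,.2,-1.5],[-.5,.4,2.1,1.2,.5,-2.2],[.2,.4,2.1,-.6,.4,-1],[.2,.4,2.1,-.6,.4,1.5],[-.3,.4,2.1,1.5,.4,1]]
def hangM(A,lean,half=0):  # nominal: tool out-tilt 46.3 -> vertical tube at 43.7; az A; lean + = mouth outward
    t=np.deg2rad(43.7+lean); M=np.array([[-np.cos(t),0,np.sin(t)],[0,1,0],[-np.sin(t),0,-np.cos(t)]]).reshape(3,3)
    return rz(np.deg2rad(A))@M
if __name__=='__main__':
    off=np.array([-.0032,0,.0016])
    for A in(-60,-45,-30,-20,-10,-2.5,10,20,30,45,60):
        for lean in(-8,-4,0):
            M=hangM(A,lean); o=''
            for z in(.195,.13,.07):
                C=np.array([.586,.046,z]); p=C-M@off+.019*M[:,2]
                x,r=ik(p,M,seeds); o+=f' {r:.3f}[{x[3]:.2f} {x[4]:.2f} {x[5]:.2f}]'
            print(A,lean,o)
E
python3 plan.py
```

```text
-60 -8  0.000[-0.71 0.96 -0.05] 0.000[-0.78 0.85 0.07] 0.000[-0.87 0.77 0.20]
-60 -4  0.000[-0.81 0.95 0.04] 0.000[-0.89 0.86 0.18] 0.000[-0.99 0.78 0.32]
-60 0  0.000[-0.90 0.96 0.13] 0.000[-0.99 0.87 0.28] 0.000[-1.09 0.81 0.42]
-45 -8  0.000[-0.69 0.76 -0.29] 0.000[-0.81 0.65 -0.13] 0.000[-0.96 0.56 0.05]
-45 -4  0.000[-0.81 0.73 -0.17] 0.000[-0.96 0.64 0.02] 0.000[-1.13 0.57 0.23]
-45 0  0.000[-0.95 0.72 -0.04] 0.000[-1.11 0.64 0.18] 0.029[-1.21 0.60 0.31]
-30 -8  0.000[-0.57 0.57 -0.63] 0.000[-0.75 0.44 -0.43] 0.000[-1.02 0.35 -0.14]
-30 -4  0.000[-0.73 0.51 -0.48] 0.000[-0.98 0.41 -0.20] 0.021[-1.21 0.35 0.05]
-30 0  0.000[-0.92 0.47 -0.28] 0.007[-1.21 0.40 0.03] 0.061[4.35 0.36 0.77]
-20 -8  0.000[-0.39 0.47 -0.97] 0.000[-0.58 0.32 -0.77] 0.000[-0.96 0.21 -0.38]
-20 -4  0.000[-0.54 0.38 -0.82] 0.000[-0.88 0.26 -0.47] 0.030[-1.21 0.20 -0.12]
-20 0  0.000[-0.77 0.31 -0.59] 0.013[-1.21 0.23 -0.14] 0.000[4.31 0.24 0.65]
-10 -8  0.000[-0.10 0.41 -1.42] 0.000[-0.17 0.24 -1.35] 0.000[-0.44 0.10 -1.08]
-10 -4  0.000[-0.16 0.31 -1.37] 0.000[-0.34 0.14 -1.17] 0.000[4.24 0.05 0.53]
-10 0
[... 707 characters left out ...]
.019[1.37 0.45 2.86] 0.000[1.63 0.43 2.58]
30 -8  0.004[0.70 0.72 -2.86] 0.067[0.71 0.61 -2.86] 0.037[1.17 0.51 2.86]
30 -4  0.056[0.74 0.70 -2.86] 0.058[1.18 0.58 2.86] 0.000[1.24 0.53 2.79]
30 0  0.092[1.21 0.66 2.86] 0.004[1.21 0.60 2.86] 0.000[1.42 0.57 2.61]
45 -8  0.132[0.57 0.92 -2.86] 0.064[0.93 0.78 2.86] 0.000[0.94 0.71 2.85]
45 -4  0.091[0.97 0.89 2.86] 0.013[0.97 0.80 2.86] 0.000[1.07 0.73 2.72]
45 0  0.042[1.00 0.90 2.86] 0.000[1.06 0.83 2.77] 0.000[1.18 0.76 2.59]
60 -8  0.057[0.76 1.09 2.86] 0.000[0.76 0.99 2.84] 0.000[0.83 0.90 2.73]
60 -4  0.014[0.80 1.11 2.86] 0.000[0.85 1.01 2.76] 0.000[0.92 0.92 2.64]
60 0  0.000[0.87 1.12 2.81] 0.000[0.93 1.03 2.68] 0.000[1.00 0.96 2.55]
```

```bash
cat > sim.py <<'E'
from plan import *
def step(q,p,A):
    def e(x):
        pp,AA=fk(x,P); return np.r_[(pp-p),.65*R.from_matrix(A.T@AA).as_rotvec(),1e-3*(x-q)]
    return least_squares(e,np.clip(q,lo+.001,hi-.001),bounds=(lo,hi)).x
if __name__=='__main__':
    q0=D[-1,:6]
    tilt=lambda A:np.rad2deg(np.arccos(-A[2,2]))
    # A) just lower in small steps, orientation fixed
    q=q0.copy();p0,A0=fk(q,P)
    for k in range(1,14):
        q=step(q,p0-[0,0,.01*k],A0)
        if k%3==1: pp,AA=fk(q,P);print('lower',.01*k,(pp-p0).round(4),q.round(2),tilt(AA).round(1),np.rad2deg(R.from_matrix(A0.T@AA).as_rotvec()).round(1))
    # B) inward pulls with rebase
    for zz in(.25,.35,.5):
      for y in(.03,.12):
        q=q0.copy();p,A=fk(q,P)
        for a in np.linspace(0,1,15): q=step(q,p*(1-a)+np.array([.45,y,zz])*a,A)
        o=[]
        for k in range(12):
            p,A=fk(q,P); q=step(q,p+np.array([-.05,0,0]),A); o.append(round(tilt(fk(q,P)[1]),1))
        print(zz,y,o,fk(q,P)[0].round(3),q.round(2))
E
python3 sim.py
```

```text
lower 0.01 [ 0.    0.   -0.01] [-0.16  0.25  1.99  0.71  0.13 -2.35] 46.3 [-0.  0.  0.]
lower 0.04 [ 0.0009  0.0007 -0.0374] [-0.15  0.31  2.01  1.24  0.08 -2.88] 46.1 [-0.2  0.1  0. ]
lower 0.07 [ 0.0065  0.0043 -0.0539] [-0.14  0.35  1.99  1.25  0.06 -2.88] 44.9 [-1.4  0.4  0.1]
lower 0.1 [ 0.0131  0.0077 -0.0713] [-0.12  0.4   1.97  1.26  0.05 -2.88] 43.8 [-2.5  0.7  0.1]
lower 0.13 [ 0.0206  0.0109 -0.0897] [-0.11  0.45  1.94  1.27  0.03 -2.88] 42.7 [-3.6  1.   0.1]
0.25 0.03 [np.float64(46.3), np.float64(46.3), np.float64(46.3), np.float64(45.5), np.float64(45.0), np.float64(44.9), np.float64(44.9), np.float64(44.9), np.float64(44.9), np.float64(44.9), np.float64(44.9), np.float64(44.9)] [-0.086  0.102  0.248] [ 2.3  -0.17  2.18 -0.5   1.75  0.87]
0.25 0.12 [np.float64(46.3), np.float64(46.3), np.float64(46.3), np.float64(46.3), np.float64(46.3), np.float64(46.3), np.float64(46.3), np.float64(46.3), np.float64(46.3), np.float64(46.3), np.float64(46.3), np.float64(46.3)] [-0.15  0.12  0.25] [ 2.45  0.    2.03 -0.47  1.77  0.99]
0.35 0.03 [np.float64(46.3), np.float64(46.3), np.fl
[... 388 characters left out ...]
), np.float64(46.3), np.float64(46.3), np.float64(46.3), np.float64(46.3)] [-0.15  0.12  0.35] [ 2.45 -0.1   1.86 -0.51  2.02  0.85]
0.5 0.03 [np.float64(46.3), np.float64(46.3), np.float64(46.3), np.float64(45.6), np.float64(45.1), np.float64(45.0), np.float64(45.0), np.float64(44.8), np.float64(44.1), np.float64(43.1), np.float64(41.9), np.float64(40.7)] [0.017 0.033 0.56 ] [ 0.57 -0.97  1.58 -0.41  1.9  -1.21]
0.5 0.12 [np.float64(46.3), np.float64(46.3), np.float64(46.3), np.float64(46.3), np.float64(46.3), np.float64(46.3), np.float64(46.3), np.float64(46.3), np.float64(46.3), np.float64(46.3), np.float64(46.3), np.float64(46.3)] [-0.15  0.12  0.5 ] [ 2.45 -0.13  1.51 -0.66  2.35  0.59]
```

```bash
cat > s2.py <<'E'
from sim import *
q0=D[-1,:6]
def info(q):
    p,A=fk(q,P);M=A@rz(np.pi/2); m=M@np.array([-np.sin(np.deg2rad(43.7)),0,np.cos(np.deg2rad(43.7))])*1
    m2=M@np.array([np.sin(np.deg2rad(43.7)),0,np.cos(np.deg2rad(43.7))])
    mm=m if m[2]<m2[2] else m2
    return p.round(3),'tilt',np.rad2deg(np.arccos(-M[2,2])).round(1),'az',np.rad2deg(np.arctan2(M[1,2],M[0,2])).round(1),'lean xy deg',np.rad2deg(mm[:2]).round(1),q.round(2)
for start in([.5,.045,.25],[.45,.045,.3],[.5,.0,.25]):
  for d in([0,0,-1],[-.7,0,-.7],[-1,0,0]):
    q=q0.copy();p,A=fk(q,P)
    for a in np.linspace(0,1,15): q=step(q,p*(1-a)+np.array(start)*a,A)
    print(start,d,info(q)[-1])
    for k in range(8):
        p,A=fk(q,P); q=step(q,p+.05*np.array(d),A)
        if k%2: print('   ',*info(q))
E
python3 s2.py
```

```text
[0.5, 0.045, 0.25] [0, 0, -1] [-0.21 -0.09  2.12  0.37  0.33 -2.03]
    [0.502 0.048 0.162] tilt 45.5 az -2.8 lean xy deg [1.8 0. ] [-0.19  0.09  2.23  1.22  0.11 -2.88]
    [0.514 0.062 0.117] tilt 41.6 az -4.5 lean xy deg [-2.2 -0.5] [-0.12  0.22  2.19  1.26  0.03 -2.88]
    [0.533 0.064 0.072] tilt 37.5 az -4.3 lean xy deg [-6.2 -0.1] [-0.11  0.36  2.12  1.27  0.02 -2.88]
    [0.557 0.065 0.018] tilt 33.5 az -3.8 lean xy deg [-10.1   0.5] [-0.1   0.52  2.03  1.28  0.02 -2.88]
[0.5, 0.045, 0.25] [-0.7, 0, -0.7] [-0.21 -0.09  2.12  0.37  0.33 -2.03]
    [0.43  0.045 0.18 ] tilt 46.3 az -2.5 lean xy deg [2.6 0.1] [-0.27 -0.14  2.39  1.03  0.19 -2.74]
    [0.363 0.057 0.147] tilt 44.4 az -3.4 lean xy deg [ 0.7 -0.1] [-0.28 -0.25  2.56  1.15  0.17 -2.88]
    [0.352 0.083 0.123] tilt 41.7 az -4.7 lean xy deg [-2.  -0.6] [-0.11 -0.15  2.56  1.27  0.02 -2.88]
    [0.346 0.089 0.105] tilt 38.6 az -3.6 lean xy deg [-5.1  0.1] [-0.09 -0.1   2.56  1.28  0.02 -2.88]
[0.5, 0.045, 0.25] [-1, 0, 0] [-0.21 -0.09  2.12  0.37  0.33 -2.03]
    [0.4   0.045 0.25 ] tilt 46.3 az -2.5 lean xy deg [2.6 0.
[... 2545 characters left out ...]
1.02  0.33 -2.88]
    [0.361 0.037 0.131] tilt 41.1 az -5.1 lean xy deg [-2.7 -0.5] [-0.35 -0.21  2.56  1.09  0.19 -2.87]
    [0.352 0.063 0.105] tilt 38.3 az -6.9 lean xy deg [-5.5 -1.1] [-0.19 -0.1   2.56  1.22  0.04 -2.88]
[0.5, 0.0, 0.25] [-1, 0, 0] [-0.35 -0.1   2.13  0.61  0.39 -2.36]
    [0.4  0.   0.25] tilt 46.3 az -2.5 lean xy deg [2.6 0.1] [-0.53 -0.41  2.35  0.68  0.57 -2.51]
    [0.306 0.    0.25 ] tilt 46.2 az -2.5 lean xy deg [2.5 0.1] [-1.19 -0.97  2.5   0.75  1.3  -2.8 ]
    [0.296 0.017 0.249] tilt 44.0 az -3.5 lean xy deg [ 0.3 -0.3] [-1.03 -0.97  2.49  0.66  1.21 -2.65]
    [0.267 0.058 0.248] tilt 42.3 az -5.9 lean xy deg [-1.5 -1.3] [-0.6  -0.97  2.48  0.39  1.   -2.2 ]
```

```bash
cat > s3.py <<'E'
from sim import *
off=np.array([-.0032,0,.0016])
for A in(-8,-6,-4,-2):
    o=f'{A}: '
    for lean in(-7,-6,-5,-4,-3):
      for psi in(0,4):
        q=D[-1,:6].copy(); M=hangM(A,lean)@rz(np.deg2rad(psi)); 
        for z in np.arange(.195,.068,-.0125):
            C=np.array([.586,.046,z]); p=C-M@off+.019*M[:,2]; q=step(q,p,M@rz(-np.pi/2))
        pp,AA=fk(q,P); o+=f'| {lean},{psi}: {np.linalg.norm(pp-p)*1e3:.0f}mm {np.rad2deg(np.linalg.norm(R.from_matrix((M@rz(-np.pi/2)).T@AA).as_rotvec())):.1f} j4-6 {q[3]:.2f} {q[4]:.2f} {q[5]:.2f} '
    print(o)
E
python3 s3.py
```

```text
-8: | -7,0: 0mm 0.0 j4-6 -0.25 0.06 -1.30 | -7,4: 0mm 0.0 j4-6 -0.26 0.06 -1.22 | -6,0: 0mm 0.0 j4-6 -0.48 0.03 -1.07 | -6,4: 0mm 0.0 j4-6 -0.49 0.03 -0.99 | -5,0: 1mm 0.1 j4-6 -1.23 0.02 -0.32 | -5,4: 1mm 0.1 j4-6 -1.23 0.02 -0.25 | -4,0: 7mm 0.5 j4-6 -1.23 0.02 -0.32 | -4,4: 7mm 0.5 j4-6 -1.23 0.02 -0.25 | -3,0: 12mm 1.0 j4-6 -1.23 0.02 -0.32 | -3,4: 12mm 1.0 j4-6 -1.23 0.02 -0.25 
-6: | -7,0: 0mm 0.0 j4-6 0.23 0.06 -1.82 | -7,4: 0mm 0.0 j4-6 0.22 0.06 -1.74 | -6,0: 0mm 0.0 j4-6 0.45 0.03 -2.04 | -6,4: 0mm 0.0 j4-6 0.44 0.03 -1.96 | -5,0: 2mm 0.2 j4-6 1.29 0.02 -2.88 | -5,4: 2mm 0.2 j4-6 1.36 0.02 -2.88 | -4,0: 7mm 0.6 j4-6 1.29 0.02 -2.88 | -4,4: 7mm 0.6 j4-6 1.36 0.02 -2.88 | -3,0: 12mm 1.0 j4-6 1.29 0.02 -2.88 | -3,4: 12mm 1.0 j4-6 1.36 0.02 -2.88 
-4: | -7,0: 0mm 0.0 j4-6 0.64 0.07 -2.26 | -7,4: 0mm 0.0 j4-6 0.63 0.07 -2.19 | -6,0: 0mm 0.0 j4-6 1.00 0.05 -2.62 | -6,4: 0mm 0.0 j4-6 0.99 0.05 -2.55 | -5,0: 3mm 0.2 j4-6 1.26 0.04 -2.88 | -5,4: 2mm 0.2 j4-6 1.33 0.04 -2.88 | -4,0: 8mm 0.7 j4-6 1.26 0.04 -2.88 | -4,4: 8mm 0.6 j4-6 1.33 0.04 -2.88 | -3,0: 13mm 1.1 j4-6 1.27 0.03 -2.88 | -3,4: 13mm 1.0 j4-6 1.33 0.03 -2.88 
-2: | -7,0: 0mm 0.0 j4-6 0.89 0.09 -2.55 | -7,4: 0mm 0.0 j4-6 0.88 0.09 -2.48 | -6,0: 0mm 0.0 j4-6 1.20 0.08 -2.86 | -6,4: 0mm 0.0 j4-6 1.19 0.08 -2.79 | -5,0: 5mm 0.4 j4-6 1.22 0.07 -2.88 | -5,4: 4mm 0.3 j4-6 1.29 0.07 -2.88 | -4,0: 10mm 0.8 j4-6 1.23 0.07 -2.88 | -4,4: 9mm 0.7 j4-6 1.30 0.07 -2.88 | -3,0: 16mm 1.3 j4-6 1.23 0.06 -2.88 | -3,4: 15mm 1.2 j4-6 1.30 0.06 -2.88
```

```bash
cat > s4.py <<'E'
from s2 import *
print('=====')
for start in([.45,-.02,.25],[.45,0,.25],[.42,0.0,.27]):
  for d in([0,0,-1],[-.4,0,-.9],[-.3,.3,-.9]):
    q=q0.copy();p,A=fk(q,P)
    for a in np.linspace(0,1,15): q=step(q,p*(1-a)+np.array(start)*a,A)
    print(start,d,q.round(2))
    for k in range(12):
        p,A=fk(q,P); q=step(q,p+.05*np.array(d),A)
        i=info(q)
        if k%2 and i[4]: print('   ',*i)
        if i[2]<37.8: break
E
python3 s4.py | sed -n '/=====/,$p'; python3 to.py .45 0 .3
```

```text
=====
[0.45, -0.02, 0.25] [0, 0, -1] [-0.5  -0.25  2.24  0.73  0.5  -2.55]
    [ 0.453 -0.009  0.177] tilt 44.6 az -3.4 lean xy deg [ 0.9 -0. ] [-0.43 -0.08  2.33  1.06  0.3  -2.88]
    [0.461 0.011 0.135] tilt 40.9 az -5.3 lean xy deg [-2.8 -0.4] [-0.32  0.05  2.32  1.13  0.16 -2.88]
    [0.474 0.026 0.092] tilt 37.1 az -7.3 lean xy deg [-6.7 -0.7] [-0.23  0.2   2.27  1.19  0.06 -2.88]
[0.45, -0.02, 0.25] [-0.4, 0, -0.9] [-0.5  -0.25  2.24  0.73  0.5  -2.55]
    [ 0.411 -0.008  0.183] tilt 45.0 az -3.3 lean xy deg [ 1.3 -0. ] [-0.52 -0.23  2.43  1.01  0.38 -2.88]
    [0.368 0.016 0.146] tilt 42.2 az -5.2 lean xy deg [-1.5 -0.4] [-0.46 -0.26  2.55  1.03  0.29 -2.88]
    [0.359 0.038 0.115] tilt 39.1 az -6.9 lean xy deg [-4.7 -0.7] [-0.32 -0.15  2.56  1.13  0.14 -2.88]
[0.45, -0.02, 0.25] [-0.3, 0.3, -0.9] [-0.5  -0.25  2.24  0.73  0.5  -2.55]
    [0.42  0.016 0.175] tilt 45.4 az -3.0 lean xy deg [1.7 0. ] [-0.4  -0.18  2.42  1.08  0.28 -2.88]
    [0.386 0.061 0.138] tilt 42.7 az -4.3 lean xy deg [-1.  -0.3] [-0.21 -0.13  2.5   1.2   0.1  -2.88]
    [0.348 0.087 0.112] tilt 39.8 az -4
[... 2103 characters left out ...]
 -6.0 lean xy deg [-3.8 -0.7] [-0.28 -0.16  2.56  1.15  0.12 -2.88]
    [0.347 0.066 0.094] tilt 36.7 az -7.4 lean xy deg [-7.1 -0.9] [-0.16 -0.06  2.56  1.24  0.02 -2.88]
[0.42, 0.0, 0.27] [-0.3, 0.3, -0.9] [-0.48 -0.37  2.27  0.6   0.57 -2.4 ]
    [0.39 0.03 0.18] tilt 46.3 az -2.5 lean xy deg [2.6 0.1] [-0.41 -0.29  2.49  1.01  0.31 -2.81]
    [0.359 0.074 0.14 ] tilt 43.9 az -3.6 lean xy deg [ 0.2 -0.2] [-0.18 -0.21  2.56  1.22  0.08 -2.88]
    [0.347 0.097 0.117] tilt 40.6 az -2.3 lean xy deg [-3.   0.6] [-0.07 -0.13  2.56  1.3   0.02 -2.88]
    [0.337 0.112 0.097] tilt 37.2 az 0.3 lean xy deg [-6.4  1.9] [-0.03 -0.07  2.56  1.33  0.02 -2.88]
to [0.45 0.   0.3 ] d [ 0.475 -1.719 -6.138]
```

```bash
python3 -m jog '[{"claw":30,"dx":-1.2,"dy":0,"dz":-1.2,"yaw":0},{"claw":30,"dx":-1.5,"dy":-0.6,"dz":-2.5,"yaw":0},{"claw":30,"dx":0,"dy":-2,"dz":-3.9,"yaw":0},{"claw":30,"dx":1.6,"dy":-3.73,"dz":-4.93,"yaw":0},{"claw":30,"dx":1.6,"dy":-3.73,"dz":-4.93,"yaw":0},{"claw":30,"dx":1.6,"dy":-3.73,"dz":-4.93,"yaw":0},{"claw":30,"dx":1.6,"dy":-3.73,"dz":-4.93,"yaw":0}]' ; python3 st.py; python3 -m jog '[{"claw":30,"dx":20,"dy":0,"dz":20,"yaw":0}]' >/dev/null;python3 -m jog '[{"claw":30,"dx":20,"dy":0,"dz":20,"yaw":0}]' >/dev/null; python3 -m jog '[{"claw":30,"dx":20,"dy":0,"dz":20,"yaw":0}]' >/dev/null; python3 st.py
```

```text
time_s: 16.85
position: [0.4491, -0.062, 0.2515]
orientation: [0.395, 0.024, 0.918, -0.009]
force: [0.3, -0.2, 0.2]
opening: 0.397
t 16.85 p [ 0.4491 -0.062   0.2515] j [-0.644 -0.235  2.236  0.827  0.586 -2.74 ] F [ 0.3 -0.2  0.2] op 0.397
[[-0.687  0.051  0.725]
 [ 0.036  0.999 -0.036]
 [-0.726  0.002 -0.688]] grasp [ 0.4353 -0.0613  0.2646]
t 17.15 p [ 0.463  -0.0334  0.1605] j [-0.458 -0.012  2.304  1.042  0.268 -2.876] F [-0.4 -0.4 -0.7] op 0.394
[[-0.734  0.098  0.672]
 [ 0.063  0.995 -0.076]
 [-0.676 -0.014 -0.737]] grasp [ 0.4503 -0.0319  0.1745]
```

```bash
python3 -m jog '[{"claw":30,"dx":20,"dy":0,"dz":22,"yaw":0}]' >/dev/null;python3 st.py; python3 -m jog '[{"claw":30,"dx":20,"dy":0,"dz":22,"yaw":0}]' >/dev/null;  python3 st.py
```

```text
t 17.25 p [ 0.4685 -0.0248  0.1366] j [-0.402  0.063  2.294  1.076  0.198 -2.876] F [ 0.1  0.1 -0. ] op 0.401
[[-0.757  0.109  0.645]
 [ 0.069  0.994 -0.086]
 [-0.65  -0.021 -0.76 ]] grasp [ 0.4563 -0.0232  0.1511]
t 17.35 p [ 0.4737 -0.0177  0.1133] j [-0.355  0.136  2.279  1.106  0.14  -2.876] F [-0.1 -0.1 -0.5] op 0.4
[[-0.779  0.118  0.616]
 [ 0.075  0.993 -0.095]
 [-0.623 -0.028 -0.782]] grasp [ 0.462  -0.0158  0.1282]
```

```bash
cat > s5.py <<'E'
from sim import *
from h import tool
p,M,s=tool(); q0=np.array(s['joints'])
off=np.array([-.0032,0,.0016])
M=M@rz(np.deg2rad(2.57))
for extra in(0,1,2):
    R0=M@R.from_euler('y',0).as_matrix()
    Mx=R.from_rotvec(np.deg2rad(extra)*M[:,1]).as_matrix()@M   # + about jaw axis reduces out tilt?
    t=np.rad2deg(np.arccos(-Mx[2,2]))
    q=q0.copy()
    for f in np.linspace(0,1,10): q=step(q,p+f*(np.array([.6,.05,.28])-p),Mx@rz(-np.pi/2))
    o=[]
    for z in np.arange(.23,.067,-.01):
        C=np.array([.586,.046,z]); pt=C-Mx@off+.019*Mx[:,2]; q=step(q,pt,Mx@rz(-np.pi/2)); pp,AA=fk(q,P); o.append((round(z,2),round(np.linalg.norm(pp-pt)*1e3,1),*q[3:].round(2).tolist()))
    print('tilt',t,o[0],o[-6:])
E
python3 s5.py
```

```text
tilt 38.550130481840114 (np.float64(0.23), np.float64(0.0), -0.07, 0.42, -1.48) [(np.float64(0.12), np.float64(0.0), -0.2, 0.14, -1.34), (np.float64(0.11), np.float64(0.0), -0.25, 0.11, -1.29), (np.float64(0.1), np.float64(0.0), -0.32, 0.09, -1.22), (np.float64(0.09), np.float64(0.0), -0.45, 0.06, -1.09), (np.float64(0.08), np.float64(0.0), -0.71, 0.04, -0.82), (np.float64(0.07), np.float64(0.6), -1.23, 0.03, -0.31)]
tilt 37.55013051054065 (np.float64(0.23), np.float64(0.0), -0.06, 0.45, -1.48) [(np.float64(0.12), np.float64(0.0), -0.16, 0.16, -1.38), (np.float64(0.11), np.float64(0.0), -0.19, 0.14, -1.34), (np.float64(0.1), np.float64(0.0), -0.24, 0.11, -1.3), (np.float64(0.09), np.float64(0.0), -0.3, 0.09, -1.23), (np.float64(0.08), np.float64(0.0), -0.42, 0.07, -1.12), (np.float64(0.07), np.float64(0.0), -0.65, 0.04, -0.88)]
tilt 36.55013054057487 (np.float64(0.23), np.float64(0.0), -0.06, 0.48, -1.49) [(np.float64(0.12), np.float64(0.0), -0.14, 0.19, -1.4), (np.float64(0.11), np.float64(0.0), -0.16, 0.17, -1.38), (np.float64(0.1), np.float64(0.0), -0.19, 0.14, -1.35), (np.float64(0.09), np.float64(0.0), -0.23, 0.12, -1.31), (np.float64(0.08), np.float64(0.0), -0.29, 0.09, -1.25), (np.float64(0.07), np.float64(0.0), -0.39, 0.07, -1.15)]
```

```bash
python3 -m jog '[{"claw":30,"dx":-1.35,"dy":-0.05,"dz":-1.7,"yaw":0.43},{"claw":30,"dx":-2.7,"dy":-0.1,"dz":-3.4,"yaw":0.43},{"claw":30,"dx":-2.7,"dy":-0.1,"dz":-3.4,"yaw":0.43},{"claw":30,"dx":-2.7,"dy":-0.1,"dz":-3.4,"yaw":0.43},{"claw":30,"dx":-2.7,"dy":-0.1,"dz":-3.4,"yaw":0.43}]' >/dev/null; python3 st.py
python3 - <<'E'
from h import *
p,M,s=tool(); off=np.array([-.0032,0,.0016]); C=np.array([.586,.046,.20]); t=C-M@off+.019*M[:,2]; print('tcp',t,'d',(M.T@(t-p)/.03).round(2))
E
```

```text
t 17.85 p [ 0.4747 -0.0171  0.2482] j [-0.351 -0.131  2.098  0.245  0.518 -1.94 ] F [ 0.7 -0.4 -1.5] op 0.397
[[-0.769  0.154  0.62 ]
 [ 0.118  0.988 -0.099]
 [-0.628 -0.003 -0.778]] grasp [ 0.463  -0.0152  0.263 ]
tcp [0.59432414 0.04466106 0.18444635] d [-1.49  2.65  3.92]
```

```bash
python3 -m jog '[{"claw":30,"dx":-1,"dy":1.3,"dz":0.5,"yaw":0},{"claw":30,"dx":-1.49,"dy":2.65,"dz":2,"yaw":0},{"claw":30,"dx":-1.49,"dy":2.65,"dz":3.92,"yaw":0},{"claw":30,"dx":-1.49,"dy":2.65,"dz":3.92,"yaw":0},{"claw":30,"dx":-1.49,"dy":2.65,"dz":3.92,"yaw":0},{"claw":30,"dx":-1.49,"dy":2.65,"dz":3.92,"yaw":0}]' >/dev/null; python3 st.py
python3 - <<'E'
from h import *
save('side','side5');save('top','top5')
def cr(n,x,y,w,h,s):
    im=cv2.resize(cv2.imread(f'pics/{n}.png')[y:y+h,x:x+w],None,fx=s,fy=s,interpolation=cv2.INTER_CUBIC)
    for i in range(0,w,10): cv2.line(im,(i*s,0),(i*s,6),(0,255,255))
    for i in range(0,h,10): cv2.line(im,(0,i*s),(6,i*s),(0,255,255))
    return im
a=cr('side5',295,150,66,100,6);b=cr('top5',270,200,50,50,8)
m=np.zeros((600,800,3),np.uint8);m[:,:396]=a;m[:400,400:]=b;cv2.imwrite('pics/s5.png',cv2.convertScaleAbs(m,alpha=1.4))
E
```

```text
t 18.45 p [0.5945 0.0452 0.1855] j [-0.107  0.25   1.875 -0.096  0.338 -1.445] F [ 1.3 -0.7 -0.7] op 0.395
[[-0.769  0.154  0.621]
 [ 0.118  0.988 -0.098]
 [-0.629 -0.002 -0.778]] grasp [0.5827 0.047  0.2002]
```

View pics/s5.png

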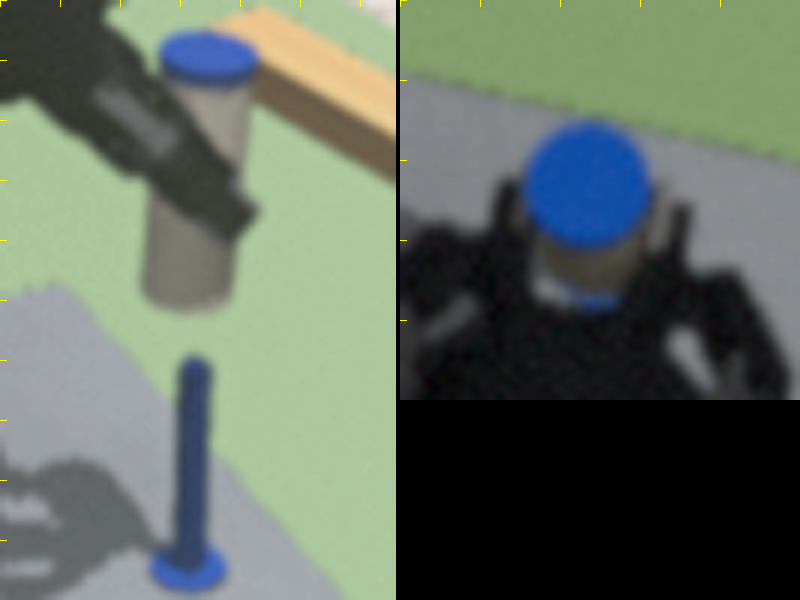

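Run:
```python
from h import *
p,M,s=tool(); G=p-.019*M[:,2]; off=np.array([-.0032,0,.0016]); C=G+M@off
a=np.deg2rad(43.7); m=M@np.array([np.sin(a),0,np.cos(a)]); print('C',C,'mouth dir',m.round(3))
cl=C-.05*m; mo=C+.05*m
print('pred closed',cl.round(4),proj('side5',cl),proj('top5',cl)); print('pred mouth',mo.round(4),proj('side5',mo))
t=tri(('side5',329.8,158.8),('top5',293.4,222.9)); print('meas closed',t)
# mouth on side ray with y,z near: choose point on ray at z of pred
print('mouth on side ray at z',mo[2],atz('side5',326.3,198,mo[2]))
for n in('side5','top5'): print(n,'peg tip at est',proj(n,[.586,.046,.115]))
print('peg from side at .115',atz('side5',327.5,210.8,.115))
```

```text
C [0.58599343 0.04601982 0.20195514] mouth dir [-0.08   0.01  -0.997]
pred closed [0.59   0.0455 0.2518] [329.88911042 158.83679513] [293.29426912 222.58418177]
pred mouth [0.582  0.0465 0.1521] [325.6878414  198.24973954]
meas closed [0.58931253 0.04518883 0.25225188]
mouth on side ray at z 0.15211987772397695 [0.58374871 0.04644656 0.15211988]
side5 peg tip at est [326.75973351 211.12275345]
top5 peg tip at est [293.63417438 229.52794165]
peg from side at .115 [0.58822039 0.04592361 0.115     ]
```

```bash
python3 -m jog '[{"claw":30,"dx":0.31,"dy":0,"dz":0.39,"yaw":0},{"claw":30,"dx":0.63,"dy":0,"dz":0.78,"yaw":0},{"claw":30,"dx":0.94,"dy":0,"dz":1.17,"yaw":0},{"claw":30,"dx":1.26,"dy":0,"dz":1.56,"yaw":0},{"claw":30,"dx":1.57,"dy":0,"dz":1.95,"yaw":0},{"claw":30,"dx":1.67,"dy":0,"dz":2.08,"yaw":0},{"claw":30,"dx":1.67,"dy":0,"dz":2.08,"yaw":0}]'
cat > c.py <<'E'
from h import *
p,M,s=tool(); G=p-.019*M[:,2]; C=G+M@np.array([-.0032,0,.0016]); a=np.deg2rad(43.7); m=M@np.array([np.sin(a),0,np.cos(a)])
print('t',s['time_s'],'C',C.round(4),'mouthdir',m.round(3),'F',s['force'].round(1),'T',s['torque'].round(2),'j',s['joints'].round(3)); t=np.array([.5865,.046,.07])
print('d to hung',(M.T@(t-C)/.03).round(3),'tilt',np.rad2deg(np.arccos(-M[2,2])).round(1),'yz',M[2,1].round(3),'down',(-M[2]).round(3))
E
python3 c.py
```

```text
time_s: 19.25
position: [0.5947, 0.0442, 0.1071]
orientation: [0.333, 0.073, 0.94, -0.027]
force: [0.3, 0.2, -0.6]
opening: 0.396
t 19.25 C [0.5863 0.0456 0.1226] mouthdir [-0.08   0.01  -0.997] F [ 0.3  0.2 -0.6] T [ 0.02  0.44 -0.02] j [-0.108  0.386  1.947 -0.243  0.131 -1.295]
d to hung [1.103 0.018 1.364] tilt 39.1 yz -0.002 down [0.631 0.002 0.776]
```

```bash
python3 -m jog '[{"claw":30,"dx":0.2,"dy":0,"dz":0.26,"yaw":0},{"claw":30,"dx":0.4,"dy":0.01,"dz":0.52,"yaw":0},{"claw":30,"dx":0.6,"dy":0.01,"dz":0.75,"yaw":0},{"claw":30,"dx":0.74,"dy":0.01,"dz":0.91,"yaw":0},{"claw":30,"dx":0.74,"dy":0.01,"dz":0.91,"yaw":0}]' >/dev/null;python3 c.py
```

```text
t 19.75 C [0.5865 0.0457 0.0881] mouthdir [-0.079  0.009 -0.997] F [ 0.4 -0.  -0.9] T [ 0.07  0.35 -0.01] j [-0.108  0.456  1.967 -0.723  0.049 -0.813]
d to hung [0.382 0.013 0.467] tilt 39.1 yz -0.003 down [0.631 0.003 0.776]
```

```bash
python3 -m jog '[{"claw":30,"dx":0.1,"dy":0,"dz":0.13,"yaw":0},{"claw":30,"dx":0.2,"dy":0,"dz":0.26,"yaw":0},{"claw":30,"dx":0.2,"dy":0,"dz":0.26,"yaw":0},{"claw":30,"dx":0.2,"dy":0,"dz":0.26,"yaw":0}]' >/dev/null;python3 c.py
```

```text
t 20.15 C [0.5873 0.0454 0.0795] mouthdir [-0.077  0.009 -0.997] F [ 0.4 -0.2  0.1] T [0.01 0.41 0.  ] j [-0.108  0.475  1.969 -1.214  0.035 -0.322]
d to hung [0.223 0.017 0.228] tilt 39.3 yz -0.003 down [0.633 0.003 0.774]
```

```bash
python3 -m jog '[{"claw":30,"dx":0.45,"dy":0,"dz":0.3,"yaw":0},{"claw":30,"dx":0.55,"dy":0,"dz":0.4,"yaw":0},{"claw":30,"dx":0.55,"dy":0,"dz":0.4,"yaw":0}]' >/dev/null;python3 c.py
```

```text
t 20.45 C [0.588  0.0449 0.0697] mouthdir [-0.09   0.013 -0.996] F [ 0.7 -0.8  4.2] T [-0.11 -0.22 -0.16] j [-0.111  0.496  1.964 -1.229  0.029 -0.309]
d to hung [ 0.038  0.03  -0.042] tilt 38.5 yz -0.001 down [0.622 0.001 0.783]
```

```bash
python3 -m jog '[{"claw":40,"dx":0,"dy":0,"dz":0,"yaw":0},{"claw":44,"dx":0,"dy":0,"dz":0,"yaw":0},{"claw":50,"dx":0,"dy":0,"dz":0,"yaw":0},{"claw":58,"dx":0,"dy":0,"dz":0,"yaw":0},{"claw":58,"dx":0,"dy":0,"dz":0,"yaw":0}]' 30;python3 c.py
python3 - <<'E'
from h import *
save('side','side6');save('top','top6')
a=cv2.imread('pics/side6.png')[150:270,280:380];b=cv2.imread('pics/top6.png')[180:280,250:350]
m=np.zeros((480,800,3),np.uint8);m[:,:400]=cv2.resize(a,(400,480),interpolation=cv2.INTER_CUBIC);m[:400,400:]=cv2.resize(b,(400,400),interpolation=cv2.INTER_CUBIC);cv2.imwrite('pics/s6.png',cv2.convertScaleAbs(m,alpha=1.4))
E
```

```text
time_s: 20.95
position: [0.5961, 0.0436, 0.054]
orientation: [0.329, 0.073, 0.941, -0.026]
force: [-0.1, 0.3, 0.6]
opening: 0.681
t 20.95 C [0.5879 0.0449 0.0696] mouthdir [-0.09   0.013 -0.996] F [-0.1  0.3  0.6] T [0.08 0.29 0.06] j [-0.111  0.496  1.964 -1.228  0.029 -0.309]
d to hung [ 0.033  0.029 -0.043] tilt 38.5 yz -0.001 down [0.622 0.001 0.783]
```

View pics/s6.png

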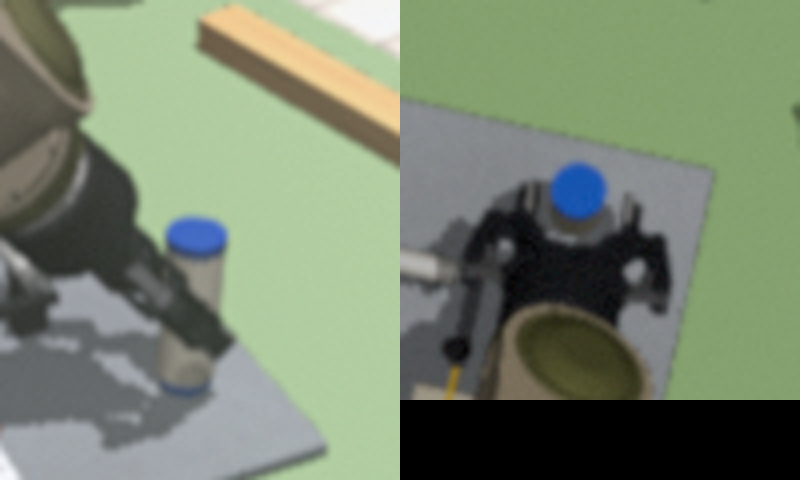

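```bash
python3 -m jog '[{"claw":58,"dx":0,"dy":0,"dz":-0.5,"yaw":0},{"claw":58,"dx":0,"dy":0,"dz":-1.2,"yaw":0},{"claw":58,"dx":0,"dy":0,"dz":-2,"yaw":0},{"claw":58,"dx":-0.6,"dy":0,"dz":-3.5,"yaw":0},{"claw":58,"dx":-1.2,"dy":0,"dz":-4.5,"yaw":0},{"claw":58,"dx":-1.2,"dy":0,"dz":-4.5,"yaw":0}]' >/dev/null; python3 st.py
cat > s6.py <<'E'
from sim import *
from h import tool
p,M,s=tool(); q=np.array(s['joints']); A=M@rz(-np.pi/2)
yd=np.array([-.234,-.972,0]);post=np.array([.4875,.124,.102])
def go(q,a,b,n=10):
    for f in np.linspace(0,1,n): q=step(q,a+f*(b-a),A)
    pp,AA=fk(q,P); print(b.round(3),'err mm',(np.linalg.norm(pp-b)*1e3).round(1),'deg',np.rad2deg(np.linalg.norm(R.from_matrix(A.T@AA).as_rotvec())).round(1),q.round(2)); return q
t=post+.019*M[:,2]
up=t+[0,0,.12]; q=go(q,p,up); q=go(q,up,t); q=go(q,t,t+.05*yd); q=go(q,t+.05*yd,t+.095*yd)
print('d up',(M.T@(up-p)/.03).round(2),'yd tool /m',(M.T@yd).round(3))
E
python3 s6.py
```

```text
t 21.65 p [0.5408 0.0528 0.1849] j [-0.104  0.144  2.01  -0.095  0.316 -1.442] F [-0.4 -1.4  0.2] op 0.678
[[-0.772  0.152  0.617]
 [ 0.12   0.988 -0.094]
 [-0.624  0.001 -0.781]] grasp [0.5291 0.0546 0.1997]
[0.499 0.122 0.207] err mm 0.0 deg 0.0 [ 0.09  0.06  2.03 -0.38  0.41 -1.04]
[0.499 0.122 0.087] err mm 5.7 deg 0.4 [ 0.08  0.3   2.14 -1.23  0.15 -0.16]
[0.488 0.074 0.087] err mm 6.8 deg 0.5 [-0.06  0.24  2.21 -1.23  0.06 -0.27]
[0.477 0.03  0.087] err mm 12.8 deg 1.1 [-0.15  0.22  2.25 -1.23  0.02 -0.34]
d up [ 0.88  2.08 -1.65] yd tool /m [ 0.064 -0.996 -0.053]
```

```bash
cat > s7.py <<'E'
from sim import *
from h import tool
p,M,s=tool(); q0=np.array(s['joints']); A0=M@rz(-np.pi/2)
yd=np.array([-.234,-.972,0]);post=np.array([.4875,.124,.102])
for st in([.48,.2,.25],[.5,.25,.25],[.45,.28,.25],[.45,.0,.22]):
    q=q0.copy()
    for f in np.linspace(0,1,15): q=step(q,p+f*(np.array(st)-p),A0)
    print(st,q.round(2))
    for k in range(9):
        pp,A=fk(q,P); q=step(q,pp+[0,0,-.05],A); pp,A=fk(q,P); Mx=A@rz(np.pi/2)
        if k%2==0: print('  ',k,pp.round(3),'tilt',np.rad2deg(np.arccos(-A[2,2])).round(1),'az',np.rad2deg(np.arctan2(A[1,2],A[0,2])).round(1),'yz',Mx[2,1].round(3),q.round(2))
        if np.arccos(-A[2,2])<np.deg2rad(31): break
    t=post+.019*A[:,2]; 
    for a,b in((pp,pp+[0,0,.15]),(pp+[0,0,.15],t+[0,0,.12]),(t+[0,0,.12],t),(t,t+.095*yd)):
        for f in np.linspace(0,1,10): q=step(q,a+f*(b-a),A)
        x,AA=fk(q,P); print('     ',b.round(3),(np.linalg.norm(x-b)*1e3).round(1),q.round(2))
E
python3 s7.py
```

```text
[0.48, 0.2, 0.25] [ 0.31  0.05  1.92 -0.5   0.61 -0.78]
   0 [0.48 0.2  0.2 ] tilt 38.6 az -8.7 yz 0.001 [ 0.31  0.12  1.99 -0.62  0.49 -0.64]
   2 [0.48 0.2  0.1 ] tilt 38.6 az -8.7 yz 0.001 [ 0.31  0.31  2.09 -1.18  0.3  -0.04]
   4 [0.497 0.213 0.043] tilt 34.9 az -9.7 yz -0.007 [ 0.31  0.47  2.02 -1.23  0.29  0.04]
   6 [ 0.518  0.229 -0.02 ] tilt 31.3 az -11.3 yz -0.019 [ 0.33  0.65  1.92 -1.23  0.28  0.07]
      [0.529 0.237 0.095] 0.0 [ 0.34  0.44  1.82 -0.57  0.5  -0.62]
      [0.497 0.122 0.206] 0.0 [ 0.09  0.1   1.93 -0.25  0.63 -1.15]
      [0.497 0.122 0.086] 0.0 [ 0.09  0.31  2.06 -0.5   0.31 -0.87]
      [0.474 0.03  0.086] 0.0 [-0.17  0.23  2.18 -0.1   0.21 -1.49]
[0.5, 0.25, 0.25] [ 0.41  0.16  1.8  -0.56  0.67 -0.66]
   0 [0.5  0.25 0.2 ] tilt 38.6 az -8.7 yz 0.001 [ 0.41  0.22  1.87 -0.67  0.56 -0.53]
   2 [0.5  0.25 0.1 ] tilt 38.6 az -8.7 yz 0.001 [ 0.41  0.39  1.96 -1.07  0.39 -0.08]
   4 [0.513 0.263 0.028] tilt 36.0 az -9.9 yz -0.009 [ 0.42  0.57  1.91 -1.23  0.35  0.12]
   6 [ 0.532  0.282 -0.042] tilt 32.8 az -11.9 yz -0.024 [ 0.43  0.75  1.8  -1.23  0.35  0.
[... 1145 characters left out ...]
.21 -1.23]
[0.45, 0.0, 0.22] [-0.33 -0.15  2.2   0.25  0.44 -1.94]
   0 [0.45 0.   0.17] tilt 38.6 az -8.7 yz 0.001 [-0.33 -0.06  2.27  0.4   0.28 -2.09]
   2 [0.456 0.006 0.096] tilt 37.0 az -9.5 yz -0.005 [-0.29  0.15  2.32  1.2   0.08 -2.88]
   4 [0.474 0.015 0.053] tilt 33.1 az -11.0 yz -0.015 [-0.23  0.31  2.25  1.25  0.02 -2.88]
   6 [0.498 0.014 0.005] tilt 29.2 az -10.3 yz -0.008 [-0.22  0.47  2.16  1.26  0.02 -2.88]
      [0.498 0.014 0.155] 0.0 [-0.22  0.12  2.05  0.04  0.46 -1.66]
      [0.497 0.122 0.205] 0.0 [ 0.07  0.1   1.93 -0.21  0.63 -1.2 ]
      [0.497 0.122 0.085] 0.0 [ 0.07  0.31  2.06 -0.42  0.31 -0.96]
      [0.474 0.03  0.085] 0.0 [-0.19  0.23  2.18  0.02  0.23 -1.61]
```

```bash
cat > s8.py <<'E'
from sim import *
from h import tool
p,M,s=tool(); q0=np.array(s['joints'])
yd=np.array([-.234,-.972,0]);post=np.array([.4875,.124,.102])
for st,ps in(([.45,-.02,.28],-45),([.45,-.02,.28],-60),([.48,-.02,.28],-60),([.45,.02,.28],-60)):
    q=q0.copy(); 
    for f in np.linspace(0,1,25): q=step(q,p+f*(np.array(st)-p),M@rz(np.deg2rad(ps*f))@rz(-np.pi/2))
    print(st,ps,q.round(2))
    for k in range(9):
        pp,A=fk(q,P); q=step(q,pp+[0,0,-.05],A); pp,A=fk(q,P); Mx=A@rz(np.pi/2)
        print('  ',k,pp.round(3),'tilt',np.rad2deg(np.arccos(-A[2,2])).round(1),'az',np.rad2deg(np.arctan2(A[1,2],A[0,2])).round(1),q.round(2))
        if np.arccos(-A[2,2])<np.deg2rad(32): break
E
python3 s8.py
```

```text
[0.45, -0.02, 0.28] -45 [-0.4  -0.24  2.09  0.25  0.64 -2.75]
   0 [ 0.45 -0.02  0.23] tilt 38.6 az -8.7 [-0.4  -0.17  2.18  0.32  0.49 -2.83]
   1 [ 0.452 -0.014  0.183] tilt 38.4 az -9.4 [-0.36 -0.08  2.25  0.38  0.34 -2.88]
   2 [ 0.456 -0.003  0.14 ] tilt 37.9 az -10.9 [-0.31  0.03  2.29  0.41  0.18 -2.88]
   3 [0.46  0.008 0.099] tilt 37.3 az -12.7 [-0.25  0.16  2.3   0.45  0.04 -2.88]
   4 [0.467 0.008 0.078] tilt 35.4 az -12.8 [-0.24  0.23  2.28  0.46  0.02 -2.88]
   5 [0.476 0.008 0.058] tilt 33.4 az -12.6 [-0.24  0.3   2.24  0.46  0.02 -2.88]
   6 [0.487 0.007 0.035] tilt 31.3 az -12.3 [-0.23  0.37  2.2   0.47  0.02 -2.88]
[0.45, -0.02, 0.28] -60 [-0.33 -0.22  2.07  0.16  0.63 -2.88]
   0 [ 0.455 -0.003  0.233] tilt 38.4 az -10.6 [-0.31 -0.15  2.16  0.17  0.48 -2.88]
   1 [0.457 0.002 0.184] tilt 38.3 az -11.3 [-0.28 -0.06  2.23  0.18  0.31 -2.88]
   2 [0.458 0.008 0.135] tilt 38.2 az -12.1 [-0.26  0.05  2.28  0.19  0.14 -2.88]
   3 [0.461 0.012 0.096] tilt 37.5 az -12.8 [-0.23  0.17  2.3   0.21  0.02 -2.88]
   4 [0.469 0.012 0.078] tilt 35.4 az -12.6 [-0.23  0.23  2.27  0.2
[... 748 characters left out ...]
22 0.006 0.023] tilt 31.6 az -11.9 [-0.22  0.45  2.12  0.22  0.02 -2.88]
[0.45, 0.02, 0.28] -60 [-0.25 -0.23  2.08  0.11  0.62 -2.79]
   0 [0.45 0.02 0.23] tilt 38.6 az -8.7 [-0.25 -0.16  2.17  0.14  0.46 -2.83]
   1 [0.45  0.022 0.18 ] tilt 38.6 az -8.9 [-0.25 -0.07  2.25  0.2   0.3  -2.88]
   2 [0.452 0.028 0.132] tilt 38.5 az -9.8 [-0.21  0.05  2.3   0.22  0.12 -2.88]
   3 [0.455 0.032 0.098] tilt 37.5 az -10.4 [-0.19  0.15  2.31  0.24  0.02 -2.88]
   4 [0.462 0.032 0.08 ] tilt 35.5 az -10.3 [-0.19  0.22  2.29  0.24  0.02 -2.88]
   5 [0.471 0.032 0.06 ] tilt 33.4 az -10.1 [-0.18  0.29  2.25  0.24  0.02 -2.88]
   6 [0.482 0.031 0.038] tilt 31.4 az -9.8 [-0.18  0.36  2.21  0.24  0.02 -2.88]
```

```bash
python3 to.py .45 -.01 .19; python3 -m jog '[{"claw":58,"dx":1.2,"dy":0,"dz":-1.3,"yaw":0},{"claw":58,"dx":1.6,"dy":-1.2,"dz":-2,"yaw":0},{"claw":58,"dx":1.8,"dy":-2.5,"dz":-1.75,"yaw":0},{"claw":58,"dx":1.8,"dy":-2.5,"dz":-1.75,"yaw":0},{"claw":58,"dx":1.8,"dy":-2.5,"dz":-1.75,"yaw":0}]'; python3 st.py
```

```text
to [ 0.45 -0.01  0.19] d [ 1.98  -2.53  -1.804]
time_s: 22.15
position: [0.4547, -0.0116, 0.192]
orientation: [0.33, 0.073, 0.941, -0.025]
force: [0.3, 0.0, 1.0]
opening: 0.68
t 22.15 p [ 0.4547 -0.0116  0.192 ] j [-0.358 -0.092  2.231  0.367  0.36  -2.075] F [0.3 0.  1. ] op 0.68
[[-0.772  0.155  0.617]
 [ 0.121  0.988 -0.096]
 [-0.624  0.001 -0.781]] grasp [ 0.4429 -0.0098  0.2069]
```

```bash
python3 -m jog '[{"claw":58,"dx":20,"dy":0,"dz":22,"yaw":0}]' >/dev/null;python3 -m jog '[{"claw":58,"dx":20,"dy":0,"dz":22,"yaw":0}]' >/dev/null; python3 st.py; python3 -m jog '[{"claw":58,"dx":20,"dy":0,"dz":20,"yaw":0}]' >/dev/null; python3 st.py
```

```text
t 22.35 p [ 0.4569 -0.003   0.1409] j [-0.348  0.026  2.303  0.802  0.202 -2.514] F [-0.1  0.8  0.9] op 0.676
[[-0.765  0.14   0.628]
 [ 0.119  0.99  -0.075]
 [-0.633  0.017 -0.774]] grasp [ 0.445  -0.0016  0.1556]
t 22.45 p [0.4583 0.0014 0.1232] j [-0.333  0.076  2.314  1.023  0.16  -2.727] F [0.3 0.2 0.5] op 0.677
[[-0.769  0.139  0.624]
 [ 0.12   0.99  -0.072]
 [-0.628  0.02  -0.778]] grasp [0.4464 0.0027 0.138 ]
```

```bash
python3 -m jog '[{"claw":58,"dx":20,"dy":0,"dz":20,"yaw":0}]' >/dev/null;python3 -m jog '[{"claw":58,"dx":20,"dy":0,"dz":20,"yaw":0}]' >/dev/null; python3 st.py; python3 -m jog '[{"claw":58,"dx":20,"dy":0,"dz":20,"yaw":0}]' >/dev/null; python3 st.py
```

```text
t 22.65 p [0.4587 0.017  0.0758] j [-0.254  0.214  2.301  1.237  0.064 -2.874] F [0.5 0.6 0. ] op 0.68
[[-0.809  0.164  0.565]
 [ 0.141  0.986 -0.084]
 [-0.571  0.011 -0.821]] grasp [0.4479 0.0186 0.0914]
t 22.75 p [0.4591 0.0247 0.0542] j [-0.218  0.279  2.285  1.268  0.03  -2.876] F [-0.3 -1.  -0.4] op 0.681
[[-0.829  0.17   0.532]
 [ 0.145  0.985 -0.089]
 [-0.54   0.004 -0.842]] grasp [0.449  0.0264 0.0702]
```

```bash
python3 -m jog '[{"claw":58,"dx":-1,"dy":0,"dz":-1.5,"yaw":0},{"claw":58,"dx":-2.3,"dy":0,"dz":-3.6,"yaw":0},{"claw":58,"dx":-2.7,"dy":0,"dz":-4.2,"yaw":0},{"claw":58,"dx":-2.7,"dy":0,"dz":-4.2,"yaw":0},{"claw":58,"dx":-2.7,"dy":0,"dz":-4.2,"yaw":0}]' >/dev/null; python3 st.py; python3 s6.py
python3 - <<'E'
from h import *
save('side','side7');save('top','top7')
def cr(n,x,y,w,h,s):
    im=cv2.resize(cv2.imread(f'pics/{n}.png')[y:y+h,x:x+w],None,fx=s,fy=s,interpolation=cv2.INTER_CUBIC)
    for i in range(0,w,10): cv2.line(im,(i*s,0),(i*s,6),(0,255,255))
    for i in range(0,h,10): cv2.line(im,(0,i*s),(6,i*s),(0,255,255))
    return im
a=cr('side7',240,180,100,110,4);b=cr('top7',225,200,80,100,5)
m=np.zeros((500,800,3),np.uint8);m[:440,:400]=a;m[:500,400:]=b;cv2.imwrite('pics/s7.png',cv2.convertScaleAbs(m,alpha=1.6))
E
```

```text
t 23.25 p [0.467  0.0418 0.1381] j [-0.192  0.078  2.193  0.183  0.306 -1.767] F [ 0.2  1.7 -0.1] op 0.679
[[-0.83   0.144  0.539]
 [ 0.139  0.989 -0.049]
 [-0.54   0.034 -0.841]] grasp [0.4568 0.0427 0.1541]
[0.498 0.123 0.206] err mm 0.0 deg 0.0 [ 0.05  0.07  1.98 -0.15  0.53 -1.25]
[0.498 0.123 0.086] err mm 0.0 deg 0.0 [ 0.05  0.3   2.11 -0.43  0.19 -0.96]
[0.486 0.074 0.086] err mm 0.0 deg 0.0 [-0.09  0.25  2.18 -0.02  0.14 -1.48]
[0.476 0.031 0.086] err mm 0.0 deg 0.0 [-0.22  0.22  2.23  0.49  0.15 -2.1 ]
d up [-1.7   2.9  -1.48] yd tool /m [ 0.059 -0.995 -0.078]
```

View pics/s7.png

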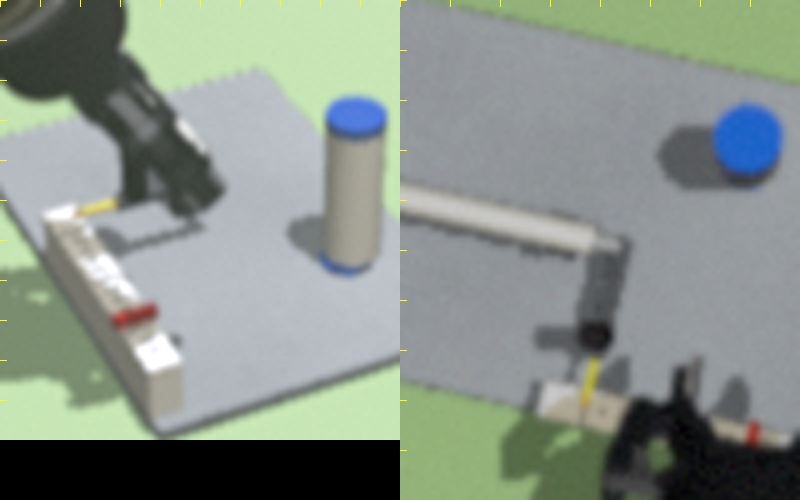

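```bash
cat > mark.py <<'E'
from h import *
import sys
yd=np.array([-.227,-.974]); yd/=np.linalg.norm(yd); xd=np.array([yd[1],-yd[0]])
def blob(n,kind):
    im=cv2.imread(f'pics/{n}.png').astype(int); b,g,r=im[...,0],im[...,1],im[...,2]
    m=(r>1.8*g)&(r>1.8*b)&(r>60) if kind=='red' else (r>1.5*b)&(g>1.25*b)&(r>1.1*g)&(r>70)
    box=(slice(225,275),slice(250,300)) if n[:4]=='side' else (slice(262,300),slice(240,310))
    k=np.zeros_like(m);k[box]=m[box]; k=k.astype(np.uint8)
    nl,lab,st,ce=cv2.connectedComponentsWithStats(k)
    if nl<2: return None
    i=1+np.argmax(st[1:,4]); v,u=np.nonzero(lab==i); return u,v,st[i]
def run(t):
    for c in('side','top'):
        o=[]
        for kind,z in(('red',.056),('yellow',.06)):
            bl=blob(c+t,kind)
            if bl is None: print(c,kind,'none'); continue
            u,v,st=bl; P=np.array([atz(c+t,a,b,z)[:2] for a,b in zip(u,v)]); x=P@xd;y=P@yd
            o.append(np.median(y)); print(c,kind,'n',len(u),'px',u.mean().round(1),v.mean().round(1),'x %.4f..%.4f y mean %.4f med %.4f'%(x.min(),x.max(),y.mean(),np.median(y)))
        if len(o)==2: print('  red-yellow along y: %.4f'%(o[0]-o[1]))
run(sys.argv[1])
E
python3 mark.py 7; python3 mark.py 0
python3 - <<'E'
from h import *
print('post',atz('top7',264.2,266.8,.125)); 
print('tube axis dir', (atz('top7',225,200+195/5,.069)-atz('top7',263,200+237/5,.069)))
print('scale edge dir',)
E
```

```text
side red n 20 px 272.8 258.4 x -0.4159..-0.3957 y mean -0.1401 med -0.1402
side yellow none
top red n 6 px 295.3 286.2 x -0.4183..-0.4097 y mean -0.1400 med -0.1401
top yellow n 3 px 261.7 279.7 x -0.4137..-0.4104 y mean -0.2334 med -0.2330
  red-yellow along y: 0.0929
side red n 25 px 273.3 258.2 x -0.4194..-0.3937 y mean -0.1406 med -0.1404
side yellow none
top red n 13 px 294.8 288.2 x -0.4183..-0.3985 y mean -0.1403 med -0.1404
top yellow n 4 px 293.8 292.8 x -0.3980..-0.3954 y mean -0.1402 med -0.1407
  red-yellow along y: 0.0003
post [0.48827253 0.12238863 0.125     ]
tube axis dir [0.02313546 0.10309062 0.        ]
scale edge dir
```

```bash
python3 togp.py .4885 .1235 .185; python3 togp.py .4885 .1235 .106
```

```text
grasp to [0.4885 0.1235 0.185 ] d [-0.948  2.841 -0.361]
grasp to [0.4885 0.1235 0.106 ] d [0.494 2.752 1.841]
```

```bash
python3 -m jog '[{"claw":50,"dx":-0.9,"dy":0.3,"dz":-1.3,"yaw":0},{"claw":50,"dx":-1.3,"dy":1.5,"dz":-1,"yaw":0},{"claw":50,"dx":-0.95,"dy":2.84,"dz":-0.36,"yaw":0},{"claw":50,"dx":-0.95,"dy":2.84,"dz":-0.36,"yaw":0},{"claw":50,"dx":-0.95,"dy":2.84,"dz":-0.36,"yaw":0}]' >/dev/null; python3 st.py; python3 togp.py .4885 .1235 .106
```

```text
t 23.85 p [0.4983 0.1238 0.1677] j [ 0.055  0.134  2.031 -0.196  0.411 -1.209] F [-0.9  0.2 -0. ] op 0.588
[[-0.827  0.139  0.544]
 [ 0.135  0.99  -0.048]
 [-0.545  0.034 -0.838]] grasp [0.4879 0.1247 0.1836]
grasp to [0.4885 0.1235 0.106 ] d [ 1.391 -0.125  2.18 ]
```

```bash
python3 -m jog '[{"claw":50,"dx":0.5,"dy":-0.12,"dz":0.8,"yaw":0},{"claw":50,"dx":1,"dy":-0.12,"dz":1.6,"yaw":0},{"claw":50,"dx":1.39,"dy":-0.12,"dz":2.18,"yaw":0},{"claw":50,"dx":1.39,"dy":-0.12,"dz":2.18,"yaw":0},{"claw":50,"dx":1.39,"dy":-0.12,"dz":2.18,"yaw":0}]' >/dev/null; python3 st.py;  python3 -m jog '[{"claw":8,"dx":0,"dy":0,"dz":0,"yaw":0},{"claw":8,"dx":0,"dy":0,"dz":0,"yaw":0},{"claw":8,"dx":0,"dy":0,"dz":0,"yaw":0},{"claw":8,"dx":0,"dy":0,"dz":0,"yaw":0},{"claw":8,"dx":0,"dy":0,"dz":0,"yaw":0},{"claw":8,"dx":0,"dy":0,"dz":0,"yaw":0},{"claw":8,"dx":0,"dy":0,"dz":0,"yaw":0}]' 60; python3 st.py
```

```text
t 24.35 p [0.4992 0.1221 0.0907] j [ 0.05   0.287  2.105 -0.413  0.191 -0.987] F [0.4 0.6 0. ] op 0.582
[[-0.827  0.14   0.545]
 [ 0.136  0.99  -0.049]
 [-0.546  0.033 -0.837]] grasp [0.4889 0.123  0.1066]
time_s: 25.05
position: [0.4999, 0.1225, 0.0922]
orientation: [0.287, 0.071, 0.955, -0.004]
force: [-4.1, 4.3, 9.9]
opening: 0.171
t 25.05 p [0.4999 0.1225 0.0922] j [ 0.051  0.285  2.104 -0.413  0.191 -0.988] F [-4.1  4.3  9.9] op 0.171
[[-0.826  0.138  0.547]
 [ 0.133  0.99  -0.048]
 [-0.548  0.033 -0.836]] grasp [0.4895 0.1234 0.1081]
```

```bash
python3 -m jog '[{"claw":8,"dx":0.02,"dy":-0.3,"dz":-0.02,"yaw":0},{"claw":8,"dx":0.03,"dy":-0.6,"dz":-0.05,"yaw":0},{"claw":8,"dx":0.05,"dy":-0.9,"dz":-0.07,"yaw":0},{"claw":8,"dx":0.06,"dy":-1.2,"dz":-0.09,"yaw":0},{"claw":8,"dx":0.08,"dy":-1.5,"dz":-0.11,"yaw":0},{"claw":8,"dx":0.1,"dy":-1.8,"dz":-0.14,"yaw":0},{"claw":8,"dx":0.11,"dy":-2.1,"dz":-0.16,"yaw":0},{"claw":8,"dx":0.13,"dy":-2.4,"dz":-0.18,"yaw":0},{"claw":8,"dx":0.13,"dy":-2.4,"dz":-0.18,"yaw":0},{"claw":8,"dx":0.13,"dy":-2.4,"dz":-0.18,"yaw":0}]' 80; python3 st.py
python3 - <<'E'
from h import *
save('side','side8');save('top','top8')
E
python3 mark.py 8
```

```text
time_s: 26.05
position: [0.4835, 0.0523, 0.0924]
orientation: [0.286, 0.07, 0.956, -0.004]
force: [2.8, 6.8, -3.3]
opening: 0.167
t 26.05 p [0.4835 0.0523 0.0924] j [-0.154  0.221  2.197  0.25   0.148 -1.815] F [ 2.8  6.8 -3.3] op 0.167
[[-0.826  0.136  0.547]
 [ 0.131  0.99  -0.048]
 [-0.548  0.032 -0.836]] grasp [0.4731 0.0532 0.1083]
side red n 19 px 273.4 258.4 x -0.4180..-0.3957 y mean -0.1398 med -0.1397
side yellow n 9 px 276.4 249.8 x -0.4296..-0.4165 y mean -0.1604 med -0.1605
  red-yellow along y: 0.0208
top red none
top yellow n 10 px 290.0 279.5 x -0.4339..-0.4247 y mean -0.1583 med -0.1583
```

```bash
python3 -m jog '[{"claw":8,"dx":0.01,"dy":-0.2,"dz":-0.02,"yaw":0},{"claw":8,"dx":0.02,"dy":-0.4,"dz":-0.03,"yaw":0},{"claw":8,"dx":0.03,"dy":-0.61,"dz":-0.04,"yaw":0},{"claw":8,"dx":0.03,"dy":-0.61,"dz":-0.04,"yaw":0},{"claw":8,"dx":0.03,"dy":-0.61,"dz":-0.04,"yaw":0}]' >/dev/null; python3 st.py
python3 - <<'E'
from h import *
fs=[save('side','side9') for _ in range(6)]
im=np.mean([f['img'].astype(float) for f in fs],0)[:,:,::-1]; cv2.imwrite('pics/side9.png',im.round().astype(np.uint8))
fs=[save('top','top9') for _ in range(4)]
im=np.mean([f['img'].astype(float) for f in fs],0)[:,:,::-1]; cv2.imwrite('pics/top9.png',im.round().astype(np.uint8))
def cr(n,x,y,w,h,s):
    im=cv2.resize(cv2.imread(f'pics/{n}.png')[y:y+h,x:x+w],None,fx=s,fy=s,interpolation=cv2.INTER_CUBIC)
    for i in range(0,w,5): cv2.line(im,(i*s,0),(i*s,6 if i%10 else 12),(0,255,255))
    for i in range(0,h,5): cv2.line(im,(0,i*s),(6 if i%10 else 12,i*s),(0,255,255))
    return im
a=cr('side9',255,235,40,40,14);b=cr('top9',270,265,20*2,40,6)
c=cr('side9',280,180,60,80,4)
m=np.zeros((600,800,3),np.uint8);m[:560,:560]=a;m[:240,560:800]=b;m[250:570,560:800]=c
cv2.imwrite('pics/s9.png',cv2.convertScaleAbs(m,alpha=1.5))
E
python3 mark.py 9
```

```text
t 26.65 p [0.4795 0.035  0.0924] j [-0.209  0.208  2.215  0.449  0.157 -2.06 ] F [ 4.2  7.4 -5.1] op 0.166
[[-0.827  0.133  0.546]
 [ 0.129  0.991 -0.046]
 [-0.548  0.032 -0.836]] grasp [0.4691 0.0359 0.1083]
side red n 21 px 273.4 258.4 x -0.4180..-0.3957 y mean -0.1397 med -0.1397
side yellow n 21 px 277.7 255.1 x -0.4320..-0.4081 y mean -0.1415 med -0.1420
  red-yellow along y: 0.0023
top red none
top yellow n 7 px 296.6 280.7 x -0.4349..-0.4264 y mean -0.1401 med -0.1400
```

View pics/s9.png

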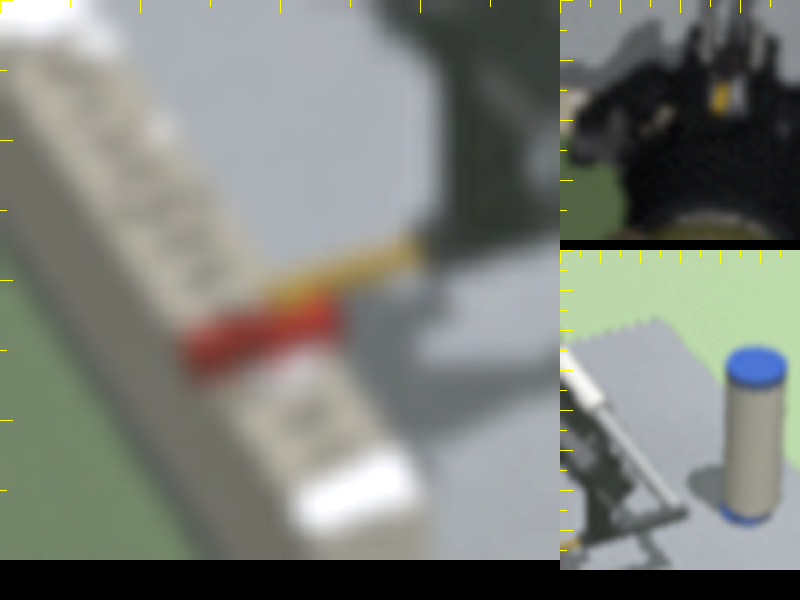

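```bash
cat > m2.py <<'E'
from h import *
yd=np.array([-.227,-.974]); yd/=np.linalg.norm(yd); xd=np.array([yd[1],-yd[0]])
def cen(n,kind,c,hw,z,thr):
    im=cv2.imread(f'pics/{n}.png').astype(float); b,g,r=im[...,0],im[...,1],im[...,2]
    w=(r-(g+b)/2) if kind=='red' else np.minimum(r,g)-b-np.maximum(0,r-1.6*g)
    v,u=np.mgrid[c[1]-hw:c[1]+hw+1,c[0]-hw:c[0]+hw+1]; W=w[v,u]-thr; W[W<0]=0
    P=np.array([atz(n,a,bb,z)[:2] for a,bb in zip(u.ravel(),v.ravel())]); W=W.ravel()
    x,y=P@xd,P@yd; m=(W@y)/W.sum(); return (W@u.ravel()/W.sum()).round(2),(W@v.ravel()/W.sum()).round(2),'x %.4f y %.4f'%((W@x)/W.sum(),m),'sum',W.sum().round()
for n in('top0','top7'):
    for t in(15,30): print(n,t,'red',cen(n,'red',(295,287),5,.056,t),'yel',cen(n,'yel',(263,277),5,.06,t))
print('top8 yel',cen('top8','yel',(290,279),4,.06,20)); print('top9 yel',cen('top9','yel',(296,281),4,.06,20))
for t in(15,30): print('side0 red',cen('side0','red',(273,258),8,.056,t),'yel home',cen('side0','yel',(263,232),6,.06,t),cen('side7','yel',(263,232),6,.06,t)); print('side8/9 yel',cen('side8','yel',(277,250),5,.06,t),cen('side9','yel',(279,255),5,.06,t))
# expected red hull centroid in side for box at y=r
def hull(n,r,x0=-.4184,x1=-.3924):
    pts=[]
    for x in(x0,x1):
        for y in(r-.003,r+.003):
            for z in(.048,.056):
                w=x*xd+y*yd; pts.append(proj(n,[w[0],w[1],z]))
    h=cv2.convexHull(np.array(pts,np.float32)); m=cv2.moments(h); return np.array([m['m10'],m['m01']])/m['m00']
for n in('side0','top0'):
    for r in(-.144,-.142,-.140,-.138): 
        c=hull(n,r); w=atz(n,*c,.056)[:2]; print(n,r,c.round(2),'reads as y %.4f'%(w@yd))
E
python3 m2.py
```

```text
top0 15 red (np.float64(294.63), np.float64(288.36), 'x -0.4085 y -0.1405', 'sum', np.float64(1087.0)) yel (np.float64(262.44), np.float64(276.09), 'x -0.4216 y -0.2336', 'sum', np.float64(657.0))
top0 30 red (np.float64(294.61), np.float64(288.5), 'x -0.4082 y -0.1405', 'sum', np.float64(678.0)) yel (np.float64(262.42), np.float64(276.15), 'x -0.4215 y -0.2336', 'sum', np.float64(336.0))
top7 15 red (np.float64(295.2), np.float64(286.32), 'x -0.4143 y -0.1403', 'sum', np.float64(344.0)) yel (np.float64(262.53), np.float64(276.06), 'x -0.4218 y -0.2334', 'sum', np.float64(731.0))
top7 30 red (np.float64(295.26), np.float64(286.26), 'x -0.4145 y -0.1401', 'sum', np.float64(144.0)) yel (np.float64(262.56), np.float64(275.86), 'x -0.4223 y -0.2334', 'sum', np.float64(363.0))
top8 yel (np.float64(289.91), np.float64(279.64), 'x -0.4289 y -0.1584', 'sum', np.float64(143.0))
top9 yel (np.float64(296.4), np.float64(280.89), 'x -0.4295 y -0.1404', 'sum', np.float64(147.0))
side0 red (np.float64(273.19), np.float64(258.08), 'x -0.4068 y -0.1409', 'sum', np.float64(2022.0)) yel home (np.float6
[... 517 characters left out ...]
4237 y -0.2375', 'sum', np.float64(284.0)) (np.float64(264.29), np.float64(231.33), 'x -0.4251 y -0.2376', 'sum', np.float64(284.0))
side8/9 yel (np.float64(273.61), np.float64(250.55), 'x -0.4164 y -0.1606', 'sum', np.float64(31.0)) (np.float64(276.36), np.float64(255.21), 'x -0.4154 y -0.1426', 'sum', np.float64(33.0))
side0 -0.144 [272.14 258.83] reads as y -0.1395
side0 -0.142 [272.49 259.34] reads as y -0.1375
side0 -0.14 [272.84 259.85] reads as y -0.1355
side0 -0.138 [273.19 260.37] reads as y -0.1335
top0 -0.144 [293.15 289.16] reads as y -0.1440
top0 -0.142 [293.86 289.32] reads as y -0.1420
top0 -0.14 [294.58 289.48] reads as y -0.1400
top0 -0.138 [295.29 289.65] reads as y -0.1380
```

```bash
python3 st.py | head -1; python3 -m jog '[{"claw":8,"dx":0,"dy":0.03,"dz":0,"yaw":0},{"claw":8,"dx":0,"dy":0.03,"dz":0,"yaw":0},{"claw":8,"dx":0,"dy":0.03,"dz":0,"yaw":0},{"claw":8,"dx":0,"dy":0.03,"dz":0,"yaw":0}]' 80 >/dev/null; python3 st.py | head -1
python3 - <<'E'
from h import *
for n in('side','top'):
    fs=[save(n,n+'10') for _ in range(6)]
    cv2.imwrite(f'pics/{n}10.png',np.mean([f['img'].astype(float) for f in fs],0)[:,:,::-1].round().astype(np.uint8))
import io,contextlib
with contextlib.redirect_stdout(io.StringIO()): from m2 import cen
print(cen('top10','yel',(296,281),4,.06,20),cen('top9','yel',(296,281),4,.06,20)); print(cen('side10','yel',(279,255),5,.06,15),cen('side9','yel',(279,255),5,.06,15))
# bystanders / tube unchanged between first and last side/top picture?
p=tool()[2]; print('F',p['force'].round(1),'t',p['time_s'])
E
python3 st.py | head -1
```

```text
t 27.15 p [0.4795 0.0352 0.0924] j [-0.208  0.208  2.215  0.449  0.157 -2.06 ] F [ 3.9  7.7 -5.3] op 0.166
t 27.55 p [0.4798 0.0366 0.0924] j [-0.205  0.209  2.214  0.44   0.157 -2.05 ] F [ 10.   8. -11.] op 0.166
(np.float64(295.65), np.float64(281.07), 'x -0.4286 y -0.1423', 'sum', np.float64(178.0)) (np.float64(296.4), np.float64(280.89), 'x -0.4295 y -0.1404', 'sum', np.float64(147.0))
(np.float64(278.21), np.float64(254.01), 'x -0.4208 y -0.1447', 'sum', np.float64(315.0)) (np.float64(278.38), np.float64(254.37), 'x -0.4206 y -0.1433', 'sum', np.float64(312.0))
F [ 10.1   8.1 -11. ] t 28.15
t 28.15 p [0.4798 0.0366 0.0925] j [-0.205  0.209  2.214  0.44   0.157 -2.05 ] F [ 10.1   8.1 -11. ] op 0.164
```

```bash
python3 -m jog '[{"claw":8,"dx":0,"dy":-0.015,"dz":0,"yaw":0},{"claw":8,"dx":0,"dy":-0.015,"dz":0,"yaw":0},{"claw":8,"dx":0,"dy":-0.015,"dz":0,"yaw":0},{"claw":8,"dx":0,"dy":-0.015,"dz":0,"yaw":0}]' 80 >/dev/null; python3 st.py | head -1
python3 - <<'E'
from h import *
for n in('side','top'):
    fs=[save(n,n+'11') for _ in range(6)]
    cv2.imwrite(f'pics/{n}11.png',np.mean([f['img'].astype(float) for f in fs],0)[:,:,::-1].round().astype(np.uint8))
import io,contextlib
with contextlib.redirect_stdout(io.StringIO()): from m2 import cen
print(cen('top11','yel',(296,281),4,.06,20)); print(cen('side11','yel',(279,255),5,.06,15))
# tube top (blue cap) and changed regions vs first pictures
for a,b in(('side0','side11'),('top0','top11')):
    d=np.abs(cv2.imread(f'pics/{a}.png').astype(int)-cv2.imread(f'pics/{b}.png')).max(2)>45
    k=cv2.morphologyEx(d.astype(np.uint8),cv2.MORPH_OPEN,np.ones((3,3))); n,l,st,c=cv2.connectedComponentsWithStats(k)
    print(a,[(*st[i,:5].tolist(),) for i in range(1,n) if st[i,4]>15])
E
python3 st.py | head -1
```

```text
t 28.55 p [0.4798 0.0366 0.0924] j [-0.205  0.209  2.214  0.445  0.158 -2.058] F [  8.5   6.7 -10.1] op 0.165
(np.float64(295.66), np.float64(281.09), 'x -0.4286 y -0.1423', 'sum', np.float64(174.0))
(np.float64(278.24), np.float64(254.0), 'x -0.4209 y -0.1447', 'sum', np.float64(323.0))
side0 [(9, 0, 4, 8, 27), (102, 9, 20, 47, 523), (0, 23, 6, 5, 21), (8, 23, 20, 26, 247), (68, 24, 8, 4, 30), (0, 29, 21, 30, 418), (122, 35, 63, 80, 2256), (65, 39, 29, 32, 518), (53, 44, 7, 4, 22), (111, 58, 10, 15, 100), (0, 62, 4, 10, 28), (8, 62, 6, 10, 42), (10, 86, 35, 52, 767), (192, 105, 38, 25, 211), (152, 116, 127, 109, 4859), (202, 119, 9, 7, 54), (51, 126, 11, 14, 92), (208, 131, 28, 14, 250), (232, 135, 17, 35, 365), (27, 141, 8, 7, 47), (28, 159, 28, 27, 497), (236, 173, 19, 8, 95), (68, 175, 12, 17, 121), (19, 187, 38, 42, 1008), (73, 205, 47, 58, 1112), (322, 205, 14, 10, 91), (276, 212, 6, 7, 30), (324, 216, 7, 30, 132), (29, 222, 41, 39, 952), (285, 231, 17, 23, 202), (256, 239, 19, 18, 146), (9, 251, 18, 27, 267), (127, 252, 137, 40, 3744), (273, 261, 9, 7, 45), (101, 267, 19, 49, 419), (119, 283, 26, 76, 906), (404, 286, 41, 36, 624), (78, 301, 19, 5, 65), (59, 307, 34, 10, 134), (40, 310, 19, 15, 96), (92, 314, 21, 10, 125), (0, 330, 58, 74, 3068), (76, 360, 30, 11, 100)]
top0 [(403, 216, 13, 36, 265), (289, 222, 12, 7, 56), (394, 224, 11, 21, 213), (260, 263, 7, 8, 50), (250, 270, 72, 106, 2313), (317, 326, 5, 4, 17), (305, 343, 14, 23, 164), (193, 364, 86, 116, 3958), (303, 374, 9, 27, 142), (21, 385, 163, 95, 5539), (285, 431, 13, 21, 145), (338, 435, 13, 15, 112), (308, 442, 27, 16, 201), (353, 457, 5, 23, 83), (287, 460, 4, 7, 24), (137, 475, 5, 5, 18)]
t 29.15 p [0.4798 0.0366 0.0924] j [-0.205  0.209  2.214  0.445  0.158 -2.058] F [  8.5   6.6 -10.8] op 0.166
```

```bash
python3 -m jog '[{"claw":8,"dx":0,"dy":-0.028,"dz":0,"yaw":0},{"claw":8,"dx":0,"dy":-0.028,"dz":0,"yaw":0},{"claw":8,"dx":0,"dy":-0.028,"dz":0,"yaw":0},{"claw":8,"dx":0,"dy":-0.028,"dz":0,"yaw":0}]' 80 >/dev/null; python3 st.py | head -1
python3 - <<'E'
from h import *
for n in('side','top'):
    fs=[save(n,n+'12') for _ in range(6)]
    cv2.imwrite(f'pics/{n}12.png',np.mean([f['img'].astype(float) for f in fs],0)[:,:,::-1].round().astype(np.uint8))
import io,contextlib
with contextlib.redirect_stdout(io.StringIO()): from m2 import cen
print(cen('top12','yel',(296,281),4,.06,20)); print(cen('side12','yel',(279,255),5,.06,15)); print('red',cen('side12','red',(273,258),8,.056,30),cen('side0','red',(273,258),8,.056,30))
E
python3 st.py | head -1
```

```text
t 29.55 p [0.4797 0.0363 0.0924] j [-0.207  0.208  2.214  0.453  0.16  -2.07 ] F [  7.9   7.1 -10.1] op 0.166
(np.float64(295.74), np.float64(281.15), 'x -0.4284 y -0.1420', 'sum', np.float64(155.0))
(np.float64(278.15), np.float64(254.11), 'x -0.4205 y -0.1444', 'sum', np.float64(334.0))
red (np.float64(274.7), np.float64(257.44), 'x -0.4107 y -0.1415', 'sum', np.float64(854.0)) (np.float64(273.2), np.float64(258.02), 'x -0.4069 y -0.1411', 'sum', np.float64(1236.0))
t 30.15 p [0.4797 0.0363 0.0924] j [-0.207  0.208  2.214  0.453  0.16  -2.07 ] F [ 8.2  7.6 -9.3] op 0.17
```

```bash
python3 -c "
from cell import ticket
print(ticket.hand_in())"
```

```text
the job is handed in; nothing more can be done
None
```

The white tube is hung upside down on the blue peg and released. The arm is still holding the rod by its grip post, pulled out to about the red rider. I handed the job in at about 30 s of the 67 s allowed.

**Tube:** I tilted the tool by driving against the edge of the arm's reach. Then I gripped the tube in its cradle, gave it half a turn and lowered it onto the peg. I let go once about 4 N of contact showed and the tube's centre was at about 0.070 m, the fully hung height. Later pictures show it standing upright on the peg.

**Rod:** My last readings put the rider at 92.4–93.0 mm and the rod at about 92–93 mm. The two cameras disagree: the top view puts the pointer about 1.2 mm short of the rider and the side view about 0.8 mm past it. I left it at their mean, which is about 0.2 mm short. The rod is held with a grip set to 80 N. The wrist reads about 15 N, more than the spring's roughly 9 N, so there is some sideways strain in the grip.

**Checks that disagreed:**
- The rod sits about 3 mm farther out than the arm's own travel says. I put this down to the jaws drawing the post slightly as they closed.
- The side view read the red rider slightly shifted in the last picture. I put that down to the pointer and gripper shadow covering part of it, as its main reading was unchanged while the rod was drawn out.
- Joints 3, 4, 5 and 6 were run right up to their range limits while tilting. The readings showed no clear overshoot, but I can't rule out a small one.

The top view showed no change at the bottle, beaker, screwdriver or spanner.

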